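# Pack slide boxes into a transport carrier and lock its hold-down bar

## Task

Pack the slide boxes for transport: slide the carrier's hold-down bar fully open by its red grip, lay every slide box that is on the bench flat and lid up in a bay of its own, and slide the bar fully closed over them. Then turn the black star knob backwards (counter-clockwise from above) until the thread clicks at its stop, and forwards (clockwise) until it is fully tight. Leave the glass beaker where it stands.

Things in the scene. Friction and masses are not known exactly. Their poses are not given: they have to be found in the camera images.
- carrier: Fixed white tray, 312 mm along its x by 230 mm along its y (from y -94 to +136 mm), with three open bays side by side along x. Origin on the bench under the middle of the middle bay; x, y, z as the world's at yaw 0. Tray floor at z 8 mm. Low blue ribs, tops at z 14 mm, frame each bay; rails at x +-144 mm have their tops at z 16 mm and the bar's stops on them reach z 22 mm at y -86 and +128 mm. It may be turned up to 0.15 rad.
- bay_1 (a point): Centre of the floor of bay 1 (carrier x -88 mm), z 8 mm over the bench, axes as the carrier's. Inside its ribs the bay is 66 mm along x and 162 mm along y.
- bay_2 (a point): Centre of the floor of bay 2 (carrier x 0 mm), z 8 mm over the bench, axes as the carrier's. Inside its ribs the bay is 66 mm along x and 162 mm along y.
- bay_3 (a point): Centre of the floor of bay 3 (carrier x 88 mm), z 8 mm over the bench, axes as the carrier's. Inside its ribs the bay is 66 mm along x and 162 mm along y.
- slide_box_1: Cream and white slide box, 60 x 152 x 26 mm (x, y, z), about 0.14 kg, lying lid up; origin at the centre of its underside, long side along its y. Its solid body reaches from x -27 to +30 mm; grip it across this 57 mm width. Two or three of the three boxes are there; None at the start if absent.
- slide_box_2: Cream and white slide box, 60 x 152 x 26 mm (x, y, z), about 0.14 kg, lying lid up; origin at the centre of its underside, long side along its y. Its solid body reaches from x -27 to +30 mm; grip it across this 57 mm width. Two or three of the three boxes are there; None at the start if absent.
- slide_box_3: Cream and white slide box, 60 x 152 x 26 mm (x, y, z), about 0.14 kg, lying lid up; origin at the centre of its underside, long side along its y. Its solid body reaches from x -27 to +30 mm; grip it across this 57 mm width. Two or three of the three boxes are there; None at the start if absent.
- bar (a joint): Travel of the aluminium hold-down bar along the carrier's +y, m: 0 = fully closed (over the boxes' ends), 0.062 = fully open (clear of the bays), stops at both; about 4 N of friction, it stays where it is left. Bar 306 x 36 mm, underside at z 38 mm, top at z 48 mm, borne on a shoe at each end; closed, its middle line is at carrier y 50 mm.
- bar_grip (a point): Centre of the red grip on the bar's middle: a fin 56 mm along the carrier's x, 16 mm thick along y, from z 48 to 82 mm; this point is at z 65 mm. Pinch it across its thickness from above.
- star_knob (a joint): Angle of the star knob, rad: 0 = turned back (counter-clockwise from above) to the stop where the thread clicks; grows clockwise from above; fully tight at the stop at 4.0 (3.7 and more counts as tight), so it takes about three grasps to tighten. It starts somewhere between 0.5 and 1.1, friction 0.08 N m, and stays where it is left. It rides on the bar.
- knob_grip (a point): On the axis of the black six-lobed star knob, 46 mm across opposite lobes and 41 mm across the flats between, at carrier x -138 mm on the bar. Lobes from z 57 to 79 mm; this point is at z 67.5 mm. It can be gripped from above at any yaw.
- beaker: 55 mm wide, 70 mm tall clear glass beaker, standing to the left of the carrier, beyond the tube rack; origin at the centre of its underside. Leave it alone.

How it is judged:
By the outcome, as a careful person would: the job done as asked, in the order asked, and still so for the second after the job is handed in, with the robot touching nothing.
Of slide_box_1, slide_box_2, slide_box_3 only 2 to 3 are there at a start; the rules pass over those that are not, and their reading is None.
At some moment in a run one of slide_box_1, slide_box_2, slide_box_3 may be knocked a few centimetres aside while the robot is not near it.
Once in a run the grip may slacken for a moment while it holds something.
It also fails if it takes over 192 s, if anything falls off the work surface, if the arm or the gripper's body presses on something with over 40 N, if the wrist force passes 120 N, or if a joint passes its speed limit or range.

## Robot

A 7-joint arm with a two-finger parallel gripper is mounted at the origin on a cart in front of the work surface, level with it; the furniture and walls round the work are solid. World frame = base frame: x ahead of the robot, y to its left, z up, the work surface at z = 0. Lengths are in mm, angles in rad, forces in N, time in s.
With the tool pointing down it reaches from about 400 to 850 mm from the base axis. Payload 6.9 kg.
Tool frame: the origin (TCP) lies at the very end of the fingers, on their centre line; the grasp point (between the pads) lies 19 mm behind it; z points along the fingers, y is the line along which they close (so a half turn about z gives the same grasp; the last joint's range is limited). The gripper opens to 85 mm and grips with 20 to 120 N. Pads are 22 mm wide; open, the fingers measure 114 mm over their backs; the gripper's body (76 mm by 85 mm) begins 54 mm behind the grasp point. The pads swing forward as they close: fully open they stand 13 mm farther back than shut.
Start: joints at [1.349, 0.507, -0.238, 1.5, 0.126, 1.149, -0.155], TCP at [200.604, -591.919, 197.975] pointing down, gripper open.
Joint ranges: [-3.08, 3.08], [-0.24, 2.05], [-1.43, 1.35], [0, 2.5], [-1.52, 4.66], [0.17, 1.96], [-2.89, 2.89]. Speed limits (rad/s): [2.39, 2.39, 3.14, 3.14, 3.14, 3.14, 3.14].

## Interface

Orientations are given as a unit quaternion [x, y, z, w].
In Python, from workcell import bot, viewer, nets gives the robot as it stands. The module is installed in compiled form; this text tells all that it offers.
- The arm moves only by the tool carry_out, never from a script. Its argument "rows" is a list of rows, each an object with "hand": the closure, from -1 (fully open) to 1 (shut); "slide": the shift along the tool's x, y, z in units of 250 mm (1.0 is 250 mm), a list of three; "turn": the turn about the tool's z in units of 0.5 rad (1.0 is 0.5 rad). In form: [{"hand": hand, "slide": [dx, dy, dz], "turn": turn}, ...]. A call has exactly 10 rows; each row is the pose to reach, as a shift and turn from the pose commanded when the call began, along the tool's axes at that moment; what a row does not reach only later rows make up. A row lasts 1/12 s, in which the tool goes at most 41.7 mm and 7.16 degrees, less where a joint would pass 70% of its speed; a pose out of reach is approached as far as the arm can. A call with a number of a shift or a turn outside -1 to 1 is refused whole. A call with a gripper value outside its range is refused whole. The fingers move at their own pace and stop on an object; the grip force is fixed at half the most. Time passes only in rows, so rows that repeat a pose let the fingers close, or fill a call up. It gives the time, the measured TCP pose, the force, the opening and the grip force at its end, in the units of the state.
- bot.read_state(): the state, without advancing time (a new reading comes with each control period).
- viewer.camera(name): name is "scene" or "top" or "wrist"; returns the picture (420x560x3 uint8, blue, green, red); there is no depth.
- viewer.camera_params(name): a dict with "intrinsics" (3x3 intrinsics, pixels), "k1" (the pictures are not rectified: a ray, as slopes to the right and down, at radius r is drawn at 1 + k1 r^2 times it, then the intrinsics apply), "T" (4x4, takes a point from camera to world coordinates); the wrist camera has in their place "T_tool_cam" (4x4, takes a point from camera to tool coordinates, whose origin is the TCP and whose axes are the flange's). Camera axes: x right, y down, z forward; pixel columns grow to the right and rows downward; lengths in mm; the calibration is good to about 2 mm. A picture is of the moment at which its call begins: read the wrist's pose just before it. camera_params takes no time and is no camera call.
- bot.job_done(): hands the job in; it is judged then, once.
Trained networks look in the newest picture that a camera, given by its name, has taken for a name from the list of things; names that differ only in an ending like _2 or _b are one class to them, and where a whole thing is asked for, a point or a joint stands for the part that bears it (a point fixed in the world has none). Each returns a list of dicts, best first, with "confidence" (0 to 1); they miss things now and then, are a little off and sometimes report something else, mostly with a low value. They report only what shows in the picture. A call takes as long as a camera call.
- nets.find_in(label, camera): "rect" ([left, top, right, bottom] in pixels, round what is visible of it).
The state is a dict: "time_s": time; "joint_pos": joint angles; "joint_vel": joint speeds; "joint_torque": joint torques, N m; "position": TCP position; "tcp_rot": TCP orientation; "contact_force": force on the tool from outside, world axes, zero at the start; "wrist_torque": the same for the moment, N m; "opening": finger opening in mm; "grip_force": force on a finger pad.
Only numpy, scipy, OpenCV 4.12 (cv2) and the standard library are available. Lean on these libraries where they do the work, as an engineer would, in place of code of your own. Each camera call takes 0.05 s, during which the arm holds its last target. There are 200 camera calls.

## Working session

There is one attempt and no reset: what is moved stays moved. The work goes in short steps, Python scripts to look and compute and a tool call to move; the robot and the scene stay as the last step left them, time stands still between calls to the robot, and variables do not carry over. Pictures are saved under pics/ and viewed, at most 17 in all, crops included, and the job is handed in when it is done.

Besides the shell and the picture viewer there is one more tool, called as name([rows], argument=value, ...), one row to a line, values as JSON. carry_out: Moves the arm, as the interface text tells. Its arguments: {"type":"object","properties":{"rows":{"type":"array","items":{"type":"object","properties":{"hand":{"type":"number"},"slide":{"type":"array","items":{"type":"number"}},"turn":{"type":"number"}}}}},"required":["rows"]}

```bash
mkdir -p pics; ls
python3 - <<'E'
from workcell import bot, viewer, nets
import cv2,numpy as np
np.set_printoptions(precision=4,suppress=True)
s=bot.read_state(); print(s)
for n in ["scene","top","wrist"]:
    print(n,viewer.camera_params(n))
a=viewer.camera("top");cv2.imwrite("pics/top0.png",a)
b=viewer.camera("scene");cv2.imwrite("pics/scene0.png",b)
for l in ["slide_box_1","carrier","bar_grip","knob_grip","beaker"]:
    print(l,nets.find_in(l,"top"))
E
```

```text
pics
{'time_s': 0.0, 'joint_pos': array([ 1.3495,  0.5083, -0.2375,  1.5011,  0.1257,  1.1489, -0.1548]), 'joint_vel': array([-0.0007,  0.0002,  0.0011, -0.0005, -0.0004,  0.0006, -0.001 ]), 'joint_torque': array([ -0.0007, -62.0581,  -2.1873, -24.9652,   0.0125,   0.012 ,
         0.0001]), 'position': array([ 200.3864, -591.4047,  197.1394]), 'tcp_rot': array([ 0.9867,  0.1627, -0.0002, -0.0009]), 'contact_force': array([ 0.8772, -0.1597,  0.5391]), 'wrist_torque': array([0.0028, 0.0082, 0.0029]), 'grip_force': 0.0, 'opening': 85.52081479722226}
scene {'intrinsics': array([[503.5753,   0.    , 273.196 ],
       [  0.    , 503.5753, 207.4832],
       [  0.    ,   0.    ,   1.    ]]), 'k1': 0.0651608521862817, 'T': array([[  -0.8211,   -0.265 ,    0.5055, -159.613 ],
       [  -0.5703,    0.344 ,   -0.746 ,  969.0659],
       [   0.0238,   -0.9008,   -0.4336,  652.1304],
       [   0.    ,    0.    ,    0.    ,    1.    ]])}
top {'intrinsics': array([[388.7272,   0.    , 275.7529],
       [  0.    , 388.7272, 212.3695],
       [  0.    ,   0.    ,   1.    ]]), 'k1': -0.07120353510577
[... 390 characters left out ...]
, 'T_tool_cam': array([[  -0.0008,   -0.9639,   -0.2663,   66.7004],
       [   1.    ,   -0.0008,   -0.0001,    0.0279],
       [  -0.0001,   -0.2663,    0.9639, -174.749 ],
       [   0.    ,    0.    ,    0.    ,    1.    ]])}
slide_box_1 [{'rect': [347.9, 175.4, 405.9, 209.9], 'confidence': 0.96}, {'rect': [106.2, 268.0, 171.0, 300.2], 'confidence': 0.67}, {'rect': [372.6, 238.6, 434.7, 260.8], 'confidence': 0.61}]
carrier [{'rect': [229.9, 141.1, 325.4, 264.1], 'confidence': 0.59}]
bar_grip [{'rect': [248.5, 144.5, 272.7, 264.4], 'confidence': 0.73}]
knob_grip [{'rect': [251.9, 245.9, 271.1, 261.8], 'confidence': 0.76}]
beaker [{'rect': [143.5, 148.9, 168.5, 173.3], 'confidence': 0.75}]
```

```bash
python3 -c "
import cv2
a=cv2.imread('pics/top0.png');cv2.imwrite('pics/top0c.png',cv2.resize(a[110:330,90:470],(798,462),interpolation=cv2.INTER_CUBIC))"
```

```text
(no output)
```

View pics/top0c.png

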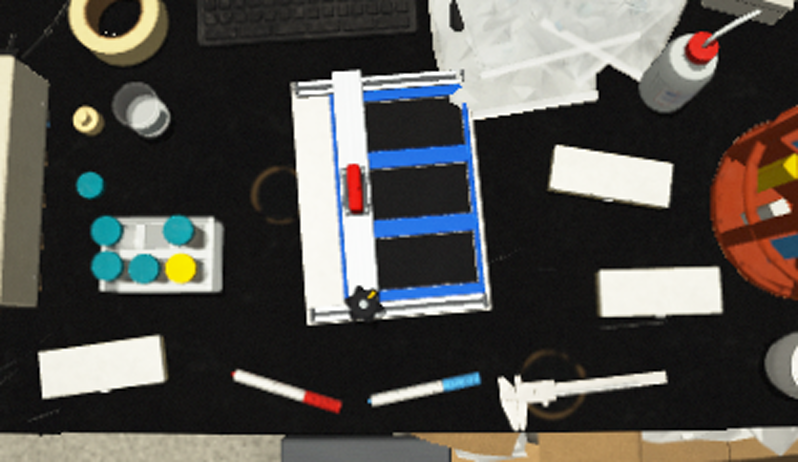

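View pics/scene0.png

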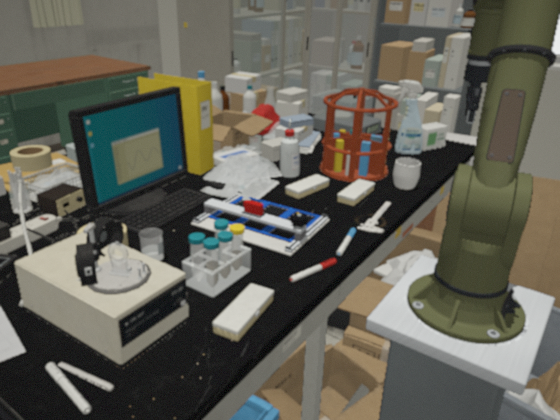

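The top view shows three boxes: two to the right of the carrier (crop 612,177 and 660,292) and one at the lower left (102,367). The bar is nearly closed, the red grip is at (355,188) and the knob at (364,303). Next I'll build a rectifier and measure.

```bash
cat > h.py <<'E'
from workcell import bot, viewer, nets
import cv2, numpy as np
from scipy.spatial.transform import Rotation as R
np.set_printoptions(precision=3, suppress=True)
def st():
    s=bot.read_state(); r=R.from_quat(s['tcp_rot']).as_matrix()
    return s, np.array(s['position']), r
def pose(name):
    p=viewer.camera_params(name)
    if name!='wrist': return p,np.array(p['T'])
    s,pos,r=st(); T=np.eye(4);T[:3,:3]=r;T[:3,3]=pos
    return p,T@np.array(p['T_tool_cam'])
def proj(P,p,T):
    q=(np.asarray(P,float)-T[:3,3])@T[:3,:3]; u=q[...,:2]/q[...,2:]
    u=u*(1+p['k1']*(u**2).sum(-1,keepdims=True)); K=np.array(p['intrinsics'])
    return u*K[0,0]+K[:2,2]
def ortho(im,p,T,z,x0,x1,y0,y1,res=1.):
    """image: up=+x, left=+y at plane z; pixel (c,r) -> x=x1-r*res, y=y1-c*res"""
    X,Y=np.meshgrid(np.arange(x1,x0,-res),np.arange(y1,y0,-res),indexing='ij')
    m=proj(np.stack([X,Y,0*X+z],-1),p,T).astype(np.float32)
    return cv2.remap(im,m[...,0],m[...,1],cv2.INTER_CUBIC)
def grab(name):
    p,T=pose(name); return viewer.camera(name),p,T
def blobs(o,lo,hi,x1,y1,res,amin):
    m=cv2.inRange(cv2.cvtColor(o,cv2.COLOR_BGR2HSV),lo,hi); out=[]
    for c in cv2.findContours(m,cv2.RETR_EXTERNAL,cv2.CHAIN_APPROX_NONE)[0]:
        a=cv2.contourArea(c)*res*res
        if a<amin: continue
        (cx,cy),(w,h),t=cv2.minAreaRect(c)
        b=cv2.boxPoints(((cx,cy),(w,h),t)); e=[b[1]-b[0],b[2]-b[1]]; e=max(e,key=np.linalg.norm)
        d=np.array([-e[1],-e[0]]); yaw=np.arctan2(d[1],d[0])   # long side direction in world
        yaw=(yaw+np.pi)%np.pi
        out.append((round(x1-cy*res,1),round(y1-cx*res,1),round(max(w,h)*res,1),round(min(w,h)*res,1),round(yaw,3),round(a)))
    return out
WH=((0,0,120),(180,90,255)); RED=((0,150,60),(8,255,255))
E
python3 - <<'E'
from h import *
im,p,T=grab('top')
for z,lab in [(26,'boxes'),(10,'carrier')]:
    o=ortho(im,p,T,z,300,750,-550,450); print(lab,*blobs(o,*WH,750,450,1,5000),sep='\n')
    if z==10: cv2.imwrite('pics/o.png',o[:, 200:720][:450])
o=ortho(im,p,T,82,300,750,-550,450);print('red',*blobs(o,*RED,750,450,1,200))
E
```

```text
boxes
(354.5, 304.1, 154.1, 60.6, np.float32(1.714), 8634)
(443.0, -382.8, 154.9, 60.1, np.float32(1.592), 8800)
(492.8, 234.5, 151.6, 93.4, np.float32(1.579), 7140)
(587.4, -327.3, 153.8, 62.3, np.float32(1.408), 8750)
(591.5, -208.9, 552.2, 331.3, np.float32(1.646), 46594)
carrier
(353.8, 309.5, 156.4, 61.4, np.float32(1.711), 8920)
(443.7, -388.2, 157.7, 61.5, np.float32(1.599), 9112)
(494.1, 239.3, 154.2, 94.7, np.float32(1.579), 7378)
(590.5, -331.9, 156.5, 63.0, np.float32(1.408), 9038)
(592.0, -211.8, 561.2, 330.9, np.float32(1.649), 46170)
red (318.6, 28.9, 43.9, 16.3, np.float32(1.268), 636) (564.9, -7.2, 58.4, 17.1, np.float32(0.071), 858) (550.0, -489.0, 234.0, 120.0, np.float32(0.0), 19774) (734.0, -432.5, 43.0, 32.0, np.float32(1.571), 960)
```

View pics/o.png

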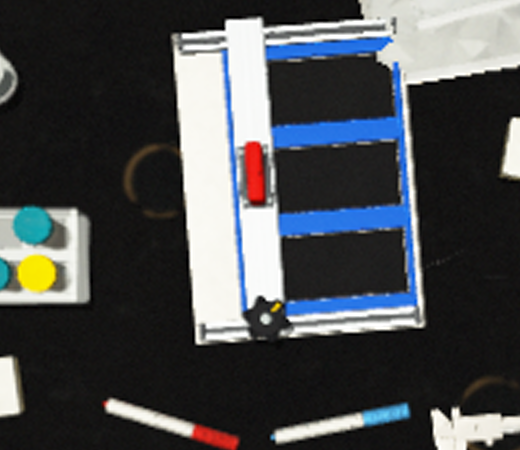

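The carrier is near (570,-70) with yaw about 0.07, and the bar is close to closed. I'll move the wrist over the carrier for a closer measurement.

carry_out([
  {"hand": -1, "slide": [0, 0, -0.4], "turn": 0},
  {"hand": -1, "slide": [0, 0, -0.4], "turn": 0},
  {"hand": -1, "slide": [0.1, -0.08, -0.4], "turn": 0},
  {"hand": -1, "slide": [0.7, -0.58, -0.4], "turn": 0},
  {"hand": -1, "slide": [0.7, -0.58, -0.4], "turn": 0},
  {"hand": -1, "slide": [0.7, -0.58, -0.4], "turn": 0},
  {"hand": -1, "slide": [0.7, -0.58, -0.4], "turn": 0},
  {"hand": -1, "slide": [0.7, -0.58, -0.4], "turn": 0},
  {"hand": -1, "slide": [0.7, -0.58, -0.4], "turn": 0},
  {"hand": -1, "slide": [0.7, -0.58, -0.4], "turn": 0},
])

```text
time_s: 1.23
position: [321.0, -397.0, 298.6]
tcp_rot: [0.986, 0.165, 0.0, 0.001]
contact_force: [-0.7, -0.4, 0.5]
opening: 85.6
grip_force: 0.0
```

carry_out([
  {"hand": -1, "slide": [0.7, -0.58, 0], "turn": 0},
  {"hand": -1, "slide": [0.7, -0.58, 0], "turn": 0},
  {"hand": -1, "slide": [0.7, -0.58, 0], "turn": 0},
  {"hand": -1, "slide": [0.7, -0.58, 0], "turn": 0},
  {"hand": -1, "slide": [0.7, -0.58, 0], "turn": 0},
  {"hand": -1, "slide": [0.7, -0.58, 0], "turn": 0},
  {"hand": -1, "slide": [0.7, -0.58, 0], "turn": 0},
  {"hand": -1, "slide": [0.7, -0.58, 0], "turn": 0},
  {"hand": -1, "slide": [0.7, -0.58, 0], "turn": 0},
  {"hand": -1, "slide": [0.7, -0.58, 0], "turn": 0},
])

```text
time_s: 2.07
position: [438.1, -207.1, 297.8]
tcp_rot: [0.987, 0.161, -0.0, 0.0]
contact_force: [0.1, 0.5, -0.2]
opening: 85.3
grip_force: 0.0
```

carry_out([
  {"hand": -1, "slide": [0.7, -0.58, 0], "turn": 0.5},
  {"hand": -1, "slide": [0.7, -0.58, 0], "turn": 0.5},
  {"hand": -1, "slide": [0.7, -0.58, 0], "turn": 0.5},
  {"hand": -1, "slide": [0.7, -0.58, 0], "turn": 0.5},
  {"hand": -1, "slide": [0.7, -0.58, 0], "turn": 0.5},
  {"hand": -1, "slide": [0.7, -0.58, 0], "turn": 0.5},
  {"hand": -1, "slide": [0.7, -0.58, 0], "turn": 0.5},
  {"hand": -1, "slide": [0.7, -0.58, 0], "turn": 0.5},
  {"hand": -1, "slide": [0.7, -0.58, 0], "turn": 0.5},
  {"hand": -1, "slide": [0.7, -0.58, 0], "turn": 0.5},
])

```text
time_s: 2.9
position: [557.8, -14.0, 297.9]
tcp_rot: [0.999, 0.037, -0.0, 0.001]
contact_force: [1.1, -0.4, 0.6]
opening: 85.1
grip_force: 0.0
```

Run:
```python
from h import *
s,pos,r=st(); print(s['time_s'],pos,'yaw',np.arctan2(r[1,0],r[0,0]),s['joint_pos'],s['contact_force'])
im,p,T=grab('wrist'); cv2.imwrite('pics/w1.png',im)
o=ortho(im,p,T,14,380,760,-300,220,.5)
cv2.imwrite('pics/w1o.png',cv2.resize(o,(780,570)))
print('blue',*blobs(o,((100,120,80),(130,255,255)),760,220,.5,300),sep='\n')
o=ortho(im,p,T,82,380,760,-300,220,.5);print('red',*blobs(o,*RED,760,220,.5,200))
```

```text
2.9 [557.774 -13.996 297.905] yaw 0.07320841422704598 [ 0.307  0.358 -0.487  1.498  0.171  1.329 -1.692] [ 1.063 -0.4    0.607]Traceback (most recent call last):
  File "<stdin>", line 6, in <module>
TypeError: blobs() missing 1 required positional argument: 'amin'
```

View pics/w1o.png

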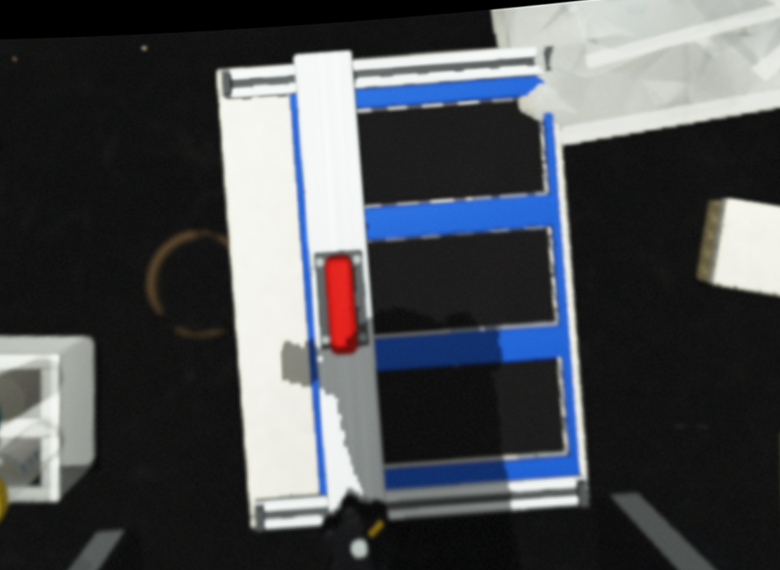

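The view shows the carrier with a bag nipping bay 3's far-right corner (orthophoto 530,100). The red grip is at (340,303) and the knob at (355,540). I'll fit the carrier's bay edges.

```bash
cat >> h.py <<'E'
from scipy.optimize import least_squares
BL=((100,120,40),(130,255,255))
def fit_carrier(im,p,T,guess,ymax=20):
    x0,x1,y0,y1,res=380,760,-300,220,.5
    o=ortho(im,p,T,14,x0,x1,y0,y1,res)
    m=cv2.inRange(cv2.cvtColor(o,cv2.COLOR_BGR2HSV),*BL); m=cv2.medianBlur(m,5)
    e=cv2.morphologyEx(m,cv2.MORPH_GRADIENT,np.ones((3,3),np.uint8))
    dt=cv2.distanceTransform(255-e,cv2.DIST_L2,5)*res
    P=[]
    for c in (-88,0,88):
        ys=np.arange(-78,ymax,2.); xs=np.arange(-30,31,2.)
        for sx in (-33,33): P+= [(c+sx,y) for y in ys]
        P+=[(c+x,-81) for x in xs]
    P=np.array(P); P=P[~((P[:,0]>90)&(P[:,1]<-40))]
    def f(q):
        c,s=np.cos(q[2]),np.sin(q[2]); X=q[0]+c*P[:,0]-s*P[:,1]; Y=q[1]+s*P[:,0]+c*P[:,1]
        return cv2.remap(dt,((y1-Y)/res).astype(np.float32)[:,None],((x1-X)/res).astype(np.float32)[:,None],cv2.INTER_LINEAR,borderValue=20).ravel()
    r=least_squares(f,guess,loss='soft_l1',x_scale=[1,1,.01],diff_step=1e-3)
    return r.x, np.median(np.abs(f(r.x)))
E
python3 - <<'E'
from h import *
im,p,T=grab('wrist')
print(fit_carrier(im,p,T,[570.5,-69.5,.071]))
o=ortho(im,p,T,82,380,760,-300,220,.5);print('red',*blobs(o,*RED,760,220,.5,200))
im,p,T=grab('top'); print(fit_carrier(im,p,T,[570.5,-69.5,.071]))
E
```

```text
(array([570.217, -69.514,   0.074]), np.float32(0.078125))
red (567.3, -7.5, 55.0, 16.0, np.float32(0.079), 800)
(array([1011.742,  -13.084,   -0.443]), np.float32(20.0))
```

carry_out([
  {"hand": -1, "slide": [0.033, -0.023, 0.7], "turn": 0},
  {"hand": -1, "slide": [0.033, -0.023, 0.7], "turn": 0},
  {"hand": -1, "slide": [0.033, -0.023, 0.7], "turn": 0},
  {"hand": -1, "slide": [0.033, -0.023, 0.7], "turn": 0},
  {"hand": -1, "slide": [0.033, -0.023, 0.7], "turn": 0},
  {"hand": -1, "slide": [0.033, -0.023, 0.8], "turn": 0},
  {"hand": -1, "slide": [0.033, -0.023, 0.9], "turn": 0},
  {"hand": -1, "slide": [0.033, -0.023, 0.97], "turn": 0},
  {"hand": -1, "slide": [0.033, -0.023, 0.97], "turn": 0},
  {"hand": -1, "slide": [0.033, -0.023, 0.97], "turn": 0},
])

```text
time_s: 3.88
position: [566.3, -5.5, 56.4]
tcp_rot: [0.999, 0.038, -0.0, 0.0]
contact_force: [0.6, 0.3, 0.7]
opening: 85.4
grip_force: 0.0
```

carry_out([
  {"hand": 1, "slide": [0, 0, 0], "turn": 0},
  {"hand": 1, "slide": [0, 0, 0], "turn": 0},
  {"hand": 1, "slide": [0, 0, 0], "turn": 0},
  {"hand": 1, "slide": [0, 0, 0], "turn": 0},
  {"hand": 1, "slide": [0, 0, 0], "turn": 0},
  {"hand": 1, "slide": [0, 0, 0], "turn": 0},
  {"hand": 1, "slide": [0, 0, 0], "turn": 0},
  {"hand": 1, "slide": [0, 0, 0], "turn": 0},
  {"hand": 1, "slide": [0, 0, 0], "turn": 0},
  {"hand": 1, "slide": [0, 0, 0], "turn": 0},
])

```text
time_s: 4.72
position: [565.9, -5.0, 55.4]
tcp_rot: [0.999, 0.038, -0.0, -0.0]
contact_force: [-0.2, 0.9, 0.9]
opening: -0.0
grip_force: 0.0
```

The fingers closed on nothing, so I'll look.

Run:
```python
from h import *
print(st()[0])
a=viewer.camera('wrist');b=viewer.camera('scene')
cv2.imwrite('pics/w2.png',np.hstack([cv2.resize(a,(400,300)),cv2.resize(b[150:300,160:360],(400,300))]))
```

```text
{'time_s': 4.7167, 'joint_pos': array([ 0.232,  0.59 , -0.413,  1.839,  0.323,  0.779, -1.846]), 'joint_vel': array([-0.   ,  0.002,  0.   ,  0.   ,  0.001, -0.001, -0.001]), 'joint_torque': array([  0.003, -59.599,  -4.908, -18.393,   0.01 ,   0.003,   0.   ]), 'position': array([565.912,  -5.032,  55.439]), 'tcp_rot': array([ 0.999,  0.038, -0.   , -0.   ]), 'contact_force': array([-0.209,  0.907,  0.865]), 'wrist_torque': array([ 0.017,  0.028, -0.037]), 'grip_force': 0.0, 'opening': -0.00012046153407682649}
```

View pics/w2.png

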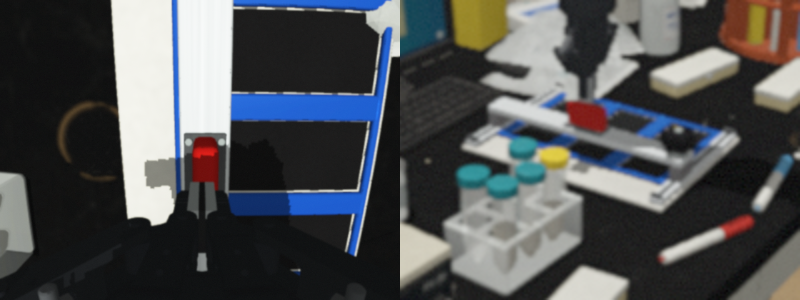

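Run:
```python
from h import *
p,T=pose('wrist'); s,pos,r=st()
im=viewer.camera('wrist')
for k in (0,10,19,30):
    print(k,proj([pos-r[:,2]*k + r[:,1]*d for d in(-8,0,8)],p,T).tolist())
c,sn=np.cos(.074),np.sin(.074)
for x in(-28,28): print('fin',x,proj([[565.6+c*x-0,-7.7+sn*x,z] for z in(48,82)],p,T).tolist())
cv2.imwrite('pics/w3.png',cv2.resize(im[170:420,180:400],(704,600*800//600) if 0 else (660,600)))
```

```text
0 [[266.12850284080974, 246.3831464064914], [282.1013481532164, 246.3743751975733], [298.07443932874526, 246.35583959726944]]
10 [[265.2508440406807, 253.91465147962373], [282.0899975724627, 253.90689576289338], [298.92943907262185, 253.88597265212672]]
19 [[264.37649948450286, 261.4242071709335], [282.07869508001346, 261.41775080319144], [299.78122521639915, 261.39418336224594]]
30 [[263.17996212408787, 271.71159494721854], [282.0632361294373, 271.7074212324765], [300.9469163897456, 271.6797689983828]]
fin -28 [[286.91117424725616, 290.7959974003913], [287.7798618431738, 325.8972344129856]]
fin 28 [[287.51055145322795, 189.5698434857727], [288.615730636896, 206.99494617935463]]
```

View pics/w3.png

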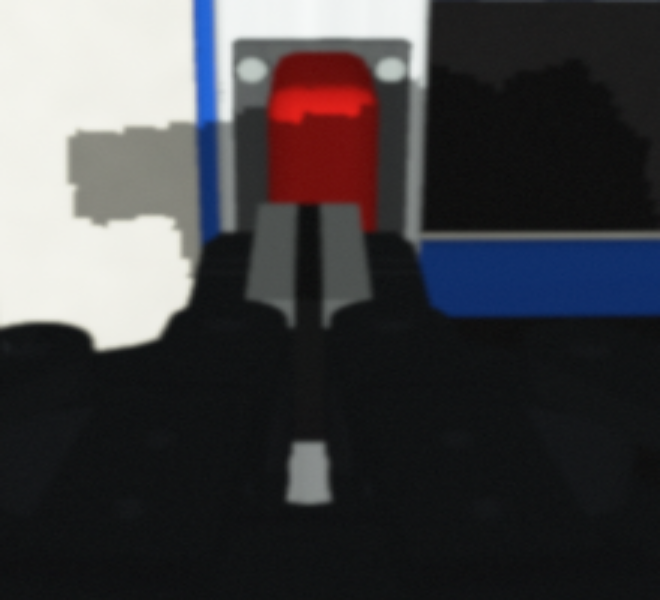

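Run:
```python
from h import *
s,pos,r=st()
out=[]
for n,w in(('scene',55),('top',55)):
    im,p,T=grab(n)
    q=proj([pos-r[:,2]*k for k in(0,19,50)],p,T); print(n,q.tolist())
    c,sn=np.cos(.074),np.sin(.074)
    f=proj([[565.6+c*x-sn*y,-7.7+sn*x+c*y,z] for x in(-28,28) for y in (-8,8) for z in(48,82)],p,T)
    x,y=q[0].astype(int); S=400/(2*w)
    cr=cv2.resize(im[y-w-15:y+w-15,x-w:x+w],(400,400),interpolation=cv2.INTER_CUBIC)
    for a,col in [(q,(0,255,0)),(f,(255,255,0))]:
        for u in a: cv2.circle(cr,(int((u[0]-x+w+.5)*S),int((u[1]-y+w+15+.5)*S)),4,col,1)
    out.append(cr)
cv2.imwrite('pics/c4.png',np.hstack(out))
```

```text
scene [[252.90470012263478, 211.236644468104], [252.94935288961423, 204.84554796534914], [253.0224609419103, 194.24753645040522]]
top [[258.015160079323, 200.6801319967402], [257.72515535452453, 199.42129613261304], [257.22704275924684, 197.25887739263715]]
```

View pics/c4.png

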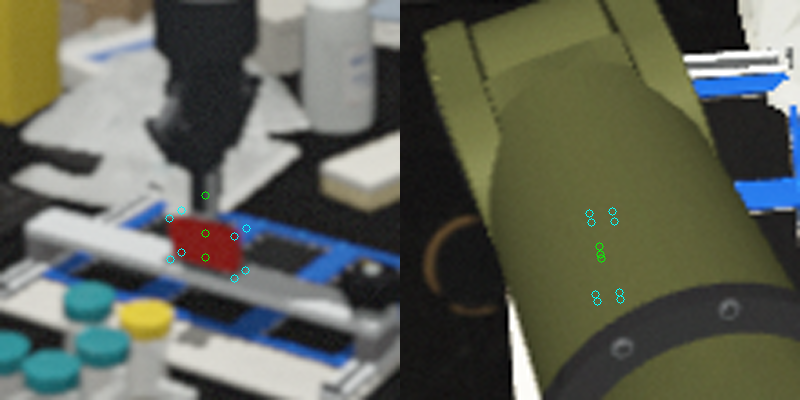

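Both cameras show the shut fingertips just above the fin's top, about 30 mm short of the reported TCP. I'll open, go 25 mm lower and check.

carry_out([
  {"hand": -1, "slide": [0, 0.01, 0], "turn": 0},
  {"hand": -1, "slide": [0, 0.01, 0], "turn": 0},
  {"hand": -1, "slide": [0, 0.01, 0], "turn": 0},
  {"hand": -1, "slide": [0, 0.01, 0], "turn": 0},
  {"hand": -1, "slide": [0, 0.01, 0], "turn": 0},
  {"hand": -1, "slide": [0, 0.01, 0], "turn": 0},
  {"hand": -1, "slide": [0, 0.01, 0.03], "turn": 0},
  {"hand": -1, "slide": [0, 0.01, 0.06], "turn": 0},
  {"hand": -1, "slide": [0, 0.01, 0.1], "turn": 0},
  {"hand": -1, "slide": [0, 0.01, 0.1], "turn": 0},
])

```text
time_s: 5.8
position: [564.7, -7.7, 28.1]
tcp_rot: [0.999, 0.038, -0.002, -0.0]
contact_force: [-0.0, -0.2, -0.7]
opening: 85.4
grip_force: 0.0
```

Run:
```python
from h import *
s,pos,r=st()
im,p,T=grab('scene'); w=60
q=proj([pos-r[:,2]*k+r[:,1]*d for d in (-50,50) for k in(0,19,50)],p,T); print(q.tolist())
x,y=q.mean(0).astype(int); S=600/(2*w)
cr=cv2.resize(im[y-w:y+w,x-w:x+w],(600,600),interpolation=cv2.INTER_CUBIC)
for u in q: cv2.circle(cr,(int((u[0]-x+w+.5)*S),int((u[1]-y+w+.5)*S)),4,(0,255,0),1)
cv2.imwrite('pics/c5.png',cr)
```

```text
[[243.63683811296607, 227.35719753240974], [243.60636530011033, 220.9323622532283], [243.5544464356268, 210.27790495030717], [263.41877328140276, 213.22366393314888], [263.50478477274623, 207.07840853467158], [263.6468992602287, 196.89516415218048]]
```

View pics/c5.png

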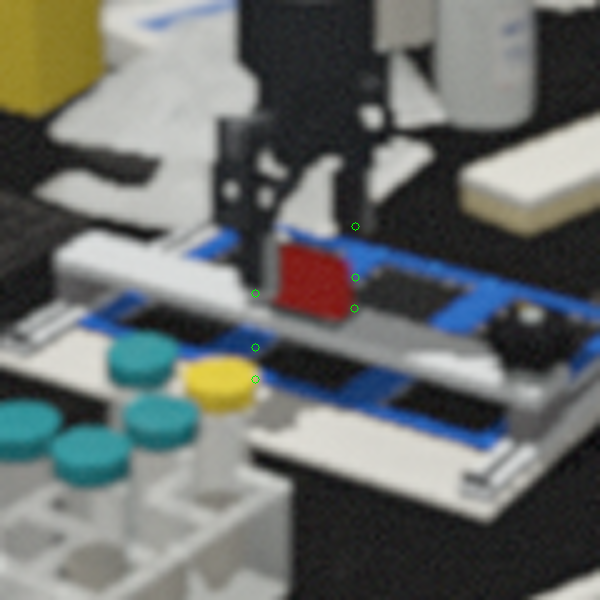

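The open tip reads about 46 mm behind the TCP, so shut it is about 33 mm behind. I'll use that offset: TCP z near 20 for the fin.

carry_out([
  {"hand": -1, "slide": [0, 0, 0.03], "turn": 0},
  {"hand": -1, "slide": [0, 0, 0.03], "turn": 0},
  {"hand": 1, "slide": [0, 0, 0.03], "turn": 0},
  {"hand": 1, "slide": [0, 0, 0.03], "turn": 0},
  {"hand": 1, "slide": [0, 0, 0.03], "turn": 0},
  {"hand": 1, "slide": [0, 0, 0.03], "turn": 0},
  {"hand": 1, "slide": [0, 0, 0.03], "turn": 0},
  {"hand": 1, "slide": [0, 0, 0.03], "turn": 0},
  {"hand": 1, "slide": [0, 0, 0.03], "turn": 0},
  {"hand": 1, "slide": [0, 0, 0.03], "turn": 0},
])

```text
time_s: 6.68
position: [566.3, -7.6, 23.4]
tcp_rot: [0.999, 0.038, 0.0, 0.0]
contact_force: [-2.0, -0.3, 4.8]
opening: 14.9
grip_force: 59.0
```

carry_out([
  {"hand": 1, "slide": [0, -0.03, 0], "turn": 0},
  {"hand": 1, "slide": [0, -0.06, 0], "turn": 0},
  {"hand": 1, "slide": [0, -0.09, 0], "turn": 0},
  {"hand": 1, "slide": [0, -0.12, 0], "turn": 0},
  {"hand": 1, "slide": [0, -0.15, 0], "turn": 0},
  {"hand": 1, "slide": [0, -0.18, 0], "turn": 0},
  {"hand": 1, "slide": [0, -0.19, 0], "turn": 0},
  {"hand": 1, "slide": [0, -0.2, 0], "turn": 0},
  {"hand": 1, "slide": [0, -0.2, 0], "turn": 0},
  {"hand": 1, "slide": [0, -0.2, 0], "turn": 0},
])

```text
time_s: 7.52
position: [562.5, 41.9, 23.4]
tcp_rot: [0.999, 0.038, 0.0, 0.0]
contact_force: [-0.3, -1.6, 6.4]
opening: 14.8
grip_force: 59.4
```

carry_out([
  {"hand": 1, "slide": [0, -0.01, 0], "turn": 0},
  {"hand": 1, "slide": [0, -0.01, 0], "turn": 0},
  {"hand": 1, "slide": [0, -0.01, 0], "turn": 0},
  {"hand": 1, "slide": [0, -0.01, 0], "turn": 0},
  {"hand": 1, "slide": [0, -0.01, 0], "turn": 0},
  {"hand": 1, "slide": [0, -0.01, 0], "turn": 0},
  {"hand": 1, "slide": [0, -0.01, 0], "turn": 0},
  {"hand": 1, "slide": [0, -0.01, 0], "turn": 0},
  {"hand": 1, "slide": [0, -0.01, 0], "turn": 0},
  {"hand": 1, "slide": [0, -0.01, 0], "turn": 0},
])

```text
time_s: 8.35
position: [562.4, 42.0, 23.3]
tcp_rot: [0.999, 0.037, 0.0, 0.002]
contact_force: [-1.5, -7.1, 7.2]
opening: 14.6
grip_force: 59.7
```

carry_out([
  {"hand": 1, "slide": [0, -0.01, 0], "turn": 0},
  {"hand": 1, "slide": [0, -0.01, 0], "turn": 0},
  {"hand": 1, "slide": [0, -0.01, 0], "turn": 0},
  {"hand": 1, "slide": [0, -0.01, 0], "turn": 0},
  {"hand": 1, "slide": [0, -0.01, 0], "turn": 0},
  {"hand": 1, "slide": [0, -0.01, 0], "turn": 0},
  {"hand": 1, "slide": [0, -0.01, 0], "turn": 0},
  {"hand": 1, "slide": [0, -0.01, 0], "turn": 0},
  {"hand": 1, "slide": [0, -0.01, 0], "turn": 0},
  {"hand": 1, "slide": [0, -0.01, 0], "turn": 0},
])

```text
time_s: 9.18
position: [562.4, 42.0, 23.4]
tcp_rot: [0.999, 0.037, 0.0, 0.003]
contact_force: [-0.6, -13.0, 7.6]
opening: 15.0
grip_force: 59.9
```

The bar is against its open stop (13 N, no more motion). I'll release, rise, turn a quarter, and go to the left box.

carry_out([
  {"hand": -1, "slide": [0, 0.02, 0], "turn": 0},
  {"hand": -1, "slide": [0, 0.02, 0], "turn": 0},
  {"hand": -1, "slide": [0, 0.02, 0], "turn": 0},
  {"hand": -1, "slide": [0, 0.02, -0.1], "turn": 0},
  {"hand": -1, "slide": [0, 0.02, -1], "turn": 0},
  {"hand": -1, "slide": [0, 0.02, -1], "turn": 0},
  {"hand": -1, "slide": [0, 0.02, -1], "turn": 0},
  {"hand": -1, "slide": [0, 0.02, -1], "turn": 0},
  {"hand": -1, "slide": [0, 0.02, -1], "turn": 0},
  {"hand": -1, "slide": [0, 0.02, -1], "turn": 0},
])

```text
time_s: 10.02
position: [564.0, 44.1, 279.0]
tcp_rot: [0.999, 0.039, 0.004, -0.001]
contact_force: [0.5, 0.4, 0.0]
opening: 85.2
grip_force: 0.0
```

carry_out([
  {"hand": -1, "slide": [-0.75, -1, 0], "turn": 1},
  {"hand": -1, "slide": [-0.75, -1, 0], "turn": 1},
  {"hand": -1, "slide": [-0.75, -1, 0], "turn": 1},
  {"hand": -1, "slide": [-0.75, -1, 0], "turn": 1},
  {"hand": -1, "slide": [-0.75, -1, 0], "turn": 1},
  {"hand": -1, "slide": [-0.75, -1, 0], "turn": 1},
  {"hand": -1, "slide": [-0.75, -1, 0], "turn": 1},
  {"hand": -1, "slide": [-0.75, -1, 0], "turn": 1},
  {"hand": -1, "slide": [-0.75, -1, 0], "turn": 1},
  {"hand": -1, "slide": [-0.75, -1, 0], "turn": 1},
])

```text
time_s: 10.85
position: [354.7, 278.8, 273.1]
tcp_rot: [0.978, -0.208, 0.0, -0.0]
contact_force: [-0.1, -0.7, -1.6]
opening: 85.4
grip_force: 0.0
```

carry_out([
  {"hand": -1, "slide": [0, 0, 0], "turn": 1},
  {"hand": -1, "slide": [0, 0, 0], "turn": 1},
  {"hand": -1, "slide": [0, 0, 0], "turn": 1},
  {"hand": -1, "slide": [0, 0, 0], "turn": 1},
  {"hand": -1, "slide": [0, 0, 0], "turn": 1},
  {"hand": -1, "slide": [0, 0, 0], "turn": 1},
  {"hand": -1, "slide": [0, 0, 0], "turn": 1},
  {"hand": -1, "slide": [0, 0, 0], "turn": 1},
  {"hand": -1, "slide": [0, 0, 0], "turn": 1},
  {"hand": -1, "slide": [0, 0, 0], "turn": 1},
])

```text
time_s: 11.68
position: [356.9, 276.7, 273.5]
tcp_rot: [0.894, -0.447, 0.002, -0.0]
contact_force: [-0.2, -0.2, -1.0]
opening: 85.0
grip_force: 0.0
```

carry_out([
  {"hand": -1, "slide": [0, 0, 0], "turn": 1},
  {"hand": -1, "slide": [0, 0, 0], "turn": 1},
  {"hand": -1, "slide": [0, 0, 0], "turn": 1},
  {"hand": -1, "slide": [0, 0, 0], "turn": 1},
  {"hand": -1, "slide": [0, 0, 0], "turn": 1},
  {"hand": -1, "slide": [0, 0, 0], "turn": 1},
  {"hand": -1, "slide": [0, 0, 0], "turn": 1},
  {"hand": -1, "slide": [0, 0, 0], "turn": 1},
  {"hand": -1, "slide": [0, 0, 0], "turn": 1},
  {"hand": -1, "slide": [0, 0, 0], "turn": 1},
])

```text
time_s: 12.52
position: [394.6, 261.0, 236.9]
tcp_rot: [0.77, -0.638, -0.019, -0.001]
contact_force: [0.6, 0.0, -0.3]
opening: 85.3
grip_force: 0.0
```

```bash
cat >> h.py <<'E'
def boxes(name,x0,x1,y0,y1,res=.5,z=26):
    im,p,T=grab(name); o=ortho(im,p,T,z,x0,x1,y0,y1,res)
    return im,o,[b for b in blobs(o,*WH,x1,y1,res,3000)]
def togo(x,y,z,yaw):
    s,pos,r=st(); d=r.T@(np.array([x,y,z])-pos); cur=np.arctan2(r[1,0],r[0,0])
    t=-(yaw-cur); t=(t+np.pi/2)%np.pi-np.pi/2
    print('t',s['time_s'],'pos',pos,'yaw',cur,'j',s['joint_pos'],'slide',d/250,'turn',t/.5)
E
python3 - <<'E'
from h import *
im,o,b=boxes('wrist',250,500,150,450); print(*b,sep='\n')
cv2.imwrite('pics/w6.png',o)
if b: togo(b[0][0],b[0][1],150,b[0][4])
E
```

```text
(265.5, 318.2, 263.5, 30.0, np.float32(1.571), 7761)
(353.2, 304.1, 152.5, 59.8, np.float32(1.706), 8642)
(471.8, 233.5, 148.0, 56.5, np.float32(1.571), 3659)
(464.3, 419.0, 71.5, 62.0, np.float32(0.0), 3519)
t 12.5667 pos [394.548 261.045 236.838] yaw -1.384855967748545 j [-1.444  0.53   1.345  1.819 -0.573  1.273 -2.887] slide [-0.309  0.457  0.368] turn 0.371473411736817
```

View pics/w6.png

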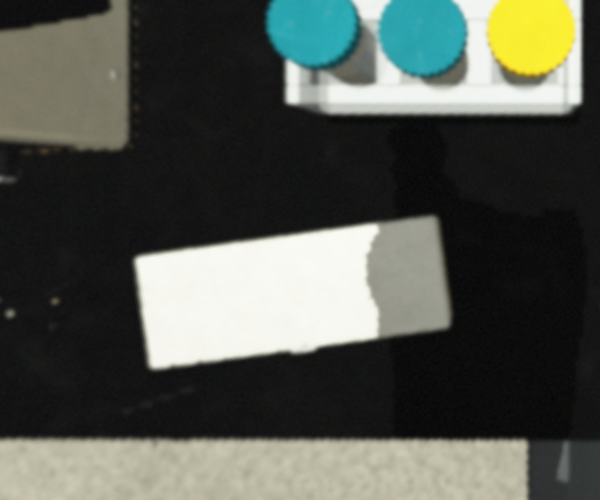

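The turn ran into joint 7's limit (j7 decreases for + turns), so I'll turn the other way to yaw about +1.71. The box measures well at (353,304).

carry_out([
  {"hand": -1, "slide": [0, 0, 0], "turn": -1},
  {"hand": -1, "slide": [0, 0, 0], "turn": -1},
  {"hand": -1, "slide": [0, 0, 0], "turn": -1},
  {"hand": -1, "slide": [0, 0, 0], "turn": -1},
  {"hand": -1, "slide": [0, 0, 0], "turn": -1},
  {"hand": -1, "slide": [0, 0, 0], "turn": -1},
  {"hand": -1, "slide": [0, 0, 0], "turn": -1},
  {"hand": -1, "slide": [0, 0, 0], "turn": -1},
  {"hand": -1, "slide": [0, 0, 0], "turn": -1},
  {"hand": -1, "slide": [0, 0, 0], "turn": -1},
])

```text
time_s: 13.4
position: [394.8, 260.6, 236.3]
tcp_rot: [0.903, -0.429, -0.018, -0.005]
contact_force: [-0.3, 0.5, 0.2]
opening: 85.3
grip_force: 0.0
```

carry_out([
  {"hand": -1, "slide": [0, 0, 0], "turn": -1},
  {"hand": -1, "slide": [0, 0, 0], "turn": -1},
  {"hand": -1, "slide": [0, 0, 0], "turn": -1},
  {"hand": -1, "slide": [0, 0, 0], "turn": -1},
  {"hand": -1, "slide": [0, 0, 0], "turn": -1},
  {"hand": -1, "slide": [0, 0, 0], "turn": -1},
  {"hand": -1, "slide": [0, 0, 0], "turn": -1},
  {"hand": -1, "slide": [0, 0, 0], "turn": -1},
  {"hand": -1, "slide": [0, 0, 0], "turn": -1},
  {"hand": -1, "slide": [0, 0, 0], "turn": -1},
])

```text
time_s: 14.23
position: [394.8, 260.6, 236.3]
tcp_rot: [0.981, -0.192, -0.016, -0.01]
contact_force: [1.0, 0.1, 0.4]
opening: 85.5
grip_force: 0.0
```

carry_out([
  {"hand": -1, "slide": [0, 0, 0], "turn": -1},
  {"hand": -1, "slide": [0, 0, 0], "turn": -1},
  {"hand": -1, "slide": [0, 0, 0], "turn": -1},
  {"hand": -1, "slide": [0, 0, 0], "turn": -1},
  {"hand": -1, "slide": [0, 0, 0], "turn": -1},
  {"hand": -1, "slide": [0, 0, 0], "turn": -1},
  {"hand": -1, "slide": [0, 0, 0], "turn": -1},
  {"hand": -1, "slide": [0, 0, 0], "turn": -1},
  {"hand": -1, "slide": [0, 0, 0], "turn": -1},
  {"hand": -1, "slide": [0, 0, 0], "turn": -1},
])

```text
time_s: 15.07
position: [394.8, 260.7, 236.3]
tcp_rot: [0.998, 0.056, -0.013, -0.013]
contact_force: [-0.1, -0.0, -0.1]
opening: 85.3
grip_force: 0.0
```

carry_out([
  {"hand": -1, "slide": [0, 0, 0], "turn": -1},
  {"hand": -1, "slide": [0, 0, 0], "turn": -1},
  {"hand": -1, "slide": [0, 0, 0], "turn": -1},
  {"hand": -1, "slide": [0, 0, 0], "turn": -1},
  {"hand": -1, "slide": [0, 0, 0], "turn": -1},
  {"hand": -1, "slide": [0, 0, 0], "turn": -1},
  {"hand": -1, "slide": [0, 0, 0], "turn": -1},
  {"hand": -1, "slide": [0, 0, 0], "turn": -1},
  {"hand": -1, "slide": [0, 0, 0], "turn": -1},
  {"hand": -1, "slide": [0, 0, 0], "turn": -1},
])

```text
time_s: 15.9
position: [394.8, 260.7, 236.3]
tcp_rot: [0.953, 0.302, -0.01, -0.016]
contact_force: [-0.9, -0.7, -0.2]
opening: 85.2
grip_force: 0.0
```

Run:
```python
from h import *
togo(353.2,304.1,150,1.706)
```

```text
t 15.9 pos [394.76  260.666 236.327] yaw 0.612850431547543 j [-1.162  0.306  0.753  1.817 -0.269  1.128 -1.27 ] slide [-0.033 -0.225  0.354] turn -2.186299136904914
```

carry_out([
  {"hand": -1, "slide": [-0.05, -0.22, 0], "turn": -1},
  {"hand": -1, "slide": [-0.05, -0.22, 0], "turn": -1},
  {"hand": -1, "slide": [-0.05, -0.22, 0], "turn": -1},
  {"hand": -1, "slide": [-0.05, -0.22, 0], "turn": -1},
  {"hand": -1, "slide": [-0.05, -0.22, 0], "turn": -1},
  {"hand": -1, "slide": [-0.05, -0.22, 0], "turn": -1},
  {"hand": -1, "slide": [-0.05, -0.22, 0], "turn": -1},
  {"hand": -1, "slide": [-0.05, -0.22, 0], "turn": -1},
  {"hand": -1, "slide": [-0.05, -0.22, 0], "turn": -1},
  {"hand": -1, "slide": [-0.05, -0.22, 0], "turn": -1},
])

```text
time_s: 16.73
position: [353.0, 298.3, 238.5]
tcp_rot: [0.849, 0.528, -0.005, -0.018]
contact_force: [0.2, 0.1, 0.2]
opening: 85.3
grip_force: 0.0
```

carry_out([
  {"hand": -1, "slide": [0, 0, 0], "turn": -1},
  {"hand": -1, "slide": [0, 0, 0], "turn": -1},
  {"hand": -1, "slide": [0, 0, 0], "turn": -1},
  {"hand": -1, "slide": [0, 0, 0], "turn": -1},
  {"hand": -1, "slide": [0, 0, 0], "turn": -1},
  {"hand": -1, "slide": [0, 0, 0], "turn": -1},
  {"hand": -1, "slide": [0, 0, 0], "turn": -1},
  {"hand": -1, "slide": [0, 0, 0], "turn": -1},
  {"hand": -1, "slide": [0, 0, 0], "turn": -1},
  {"hand": -1, "slide": [0, 0, 0], "turn": -1},
])

```text
time_s: 17.57
position: [352.9, 298.4, 238.5]
tcp_rot: [0.692, 0.722, -0.001, -0.019]
contact_force: [0.4, 0.1, -0.6]
opening: 85.5
grip_force: 0.0
```

Run:
```python
from h import *
im,o,b=boxes('wrist',250,500,150,450); print(*b,sep='\n')
b=min(b,key=lambda q:abs(q[2]-152)+abs(q[3]-60))
togo(b[0],b[1],50,b[4]); print('toolz',st()[2][:,2])
```

```text
(263.2, 375.5, 149.0, 25.5, np.float32(1.571), 3703)
(353.3, 304.9, 152.4, 58.5, np.float32(1.708), 8495)
(470.0, 225.8, 150.5, 60.0, np.float32(1.571), 5570)
t 17.6167 pos [352.902 298.41  238.513] yaw 1.6125755787731206 j [-1.128  0.246  0.521  1.839 -0.178  1.103 -0.496] slide [-0.33   0.476  0.733] turn 0.08315119760056255
toolz [-0.028  0.025 -0.999]
```

carry_out([
  {"hand": -1, "slide": [0.002, 0.032, 0.4], "turn": -0.19},
  {"hand": -1, "slide": [0.002, 0.032, 0.8], "turn": -0.19},
  {"hand": -1, "slide": [0.002, 0.032, 0.8], "turn": -0.19},
  {"hand": -1, "slide": [0.002, 0.032, 0.8], "turn": -0.19},
  {"hand": -1, "slide": [0.002, 0.032, 0.8], "turn": -0.19},
  {"hand": -1, "slide": [0.002, 0.032, 0.8], "turn": -0.19},
  {"hand": -1, "slide": [0.002, 0.032, 0.8], "turn": -0.19},
  {"hand": -1, "slide": [0.002, 0.032, 0.8], "turn": -0.19},
  {"hand": -1, "slide": [0.002, 0.032, 0.8], "turn": -0.19},
  {"hand": -1, "slide": [0.002, 0.032, 0.8], "turn": -0.19},
])

```text
time_s: 18.45
position: [356.4, 305.3, 40.5]
tcp_rot: [0.657, 0.754, 0.002, -0.019]
contact_force: [-0.3, 0.3, 0.7]
opening: 85.4
grip_force: 0.0
```

Run:
```python
from h import *
togo(353.5,306,-28,1.708)
```

```text
t 18.45 pos [356.426 305.277  40.524] yaw 1.7085033107203444 j [-0.984  0.508  0.37   2.106 -0.391  0.595 -0.189] slide [-0.004 -0.005  0.274] turn 0.0010066214406889706
```

carry_out([
  {"hand": -1, "slide": [-0.004, -0.005, 0.1], "turn": 0},
  {"hand": -1, "slide": [-0.004, -0.005, 0.17], "turn": 0},
  {"hand": -1, "slide": [-0.004, -0.005, 0.22], "turn": 0},
  {"hand": -1, "slide": [-0.004, -0.005, 0.25], "turn": 0},
  {"hand": -1, "slide": [-0.004, -0.005, 0.27], "turn": 0},
  {"hand": -1, "slide": [-0.004, -0.005, 0.27], "turn": 0},
  {"hand": -1, "slide": [-0.004, -0.005, 0.27], "turn": 0},
  {"hand": -1, "slide": [-0.004, -0.005, 0.27], "turn": 0},
  {"hand": -1, "slide": [-0.004, -0.005, 0.27], "turn": 0},
  {"hand": -1, "slide": [-0.004, -0.005, 0.27], "turn": 0},
])

```text
time_s: 19.28
position: [352.5, 305.1, -28.5]
tcp_rot: [0.657, 0.754, 0.001, -0.019]
contact_force: [1.2, 0.6, 0.1]
opening: 85.6
grip_force: 0.0
```

carry_out([
  {"hand": 1, "slide": [0, 0, 0], "turn": 0},
  {"hand": 1, "slide": [0, 0, 0], "turn": 0},
  {"hand": 1, "slide": [0, 0, 0], "turn": 0},
  {"hand": 1, "slide": [0, 0, 0], "turn": 0},
  {"hand": 1, "slide": [0, 0, 0], "turn": 0},
  {"hand": 1, "slide": [0, 0, 0], "turn": 0},
  {"hand": 1, "slide": [0, 0, 0], "turn": 0},
  {"hand": 1, "slide": [0, 0, 0], "turn": 0},
  {"hand": 1, "slide": [0, 0, 0], "turn": 0},
  {"hand": 1, "slide": [0, 0, 0], "turn": 0},
])

```text
time_s: 20.12
position: [352.4, 305.0, -28.4]
tcp_rot: [0.657, 0.754, 0.001, -0.019]
contact_force: [-2.1, -1.0, 8.5]
opening: 55.8
grip_force: 63.3
```

Run:
```python
from h import *
s,pos,r=st(); print(pos,s['opening'],s['grip_force'],s['contact_force'])
im,p,T=grab('scene'); w=60
q=proj([[*pos[:2],z] for z in (0,26)],p,T)
x,y=q.mean(0).astype(int); S=5
cr=cv2.resize(im[y-w:y+w,x-w:x+w],(600,600),interpolation=cv2.INTER_CUBIC)
cv2.imwrite('pics/c7.png',cr); print(q,x,y)
```

```text
[352.409 304.985 -28.384] 55.82876746463539 63.27927589416504 [-2.058 -0.96   8.524]
[[245.301 316.258]
 [245.315 305.864]] 245 311
```

View pics/c7.png

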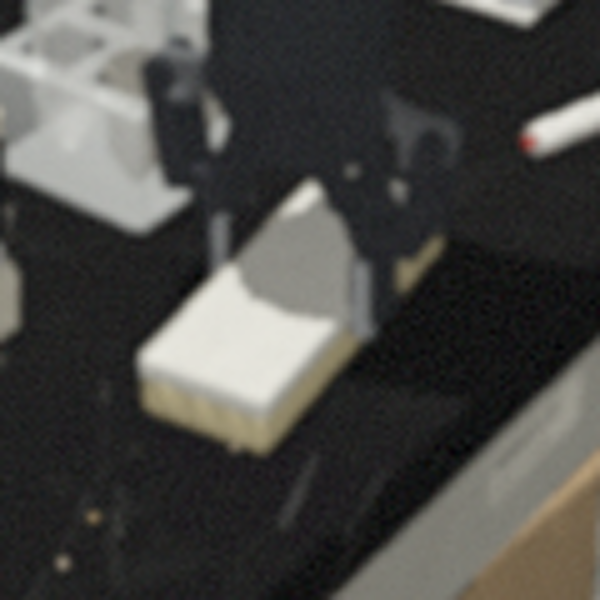

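The grip looks sound, with the tip about halfway down the box's side. I'll lift and carry it to a hover beside the carrier, where the carrier can be re-measured at the same tool yaw.

carry_out([
  {"hand": 1, "slide": [0, 0, -0.05], "turn": 0},
  {"hand": 1, "slide": [0, 0, -0.15], "turn": 0},
  {"hand": 1, "slide": [0, 0, -0.25], "turn": 0},
  {"hand": 1, "slide": [0, 0, -0.35], "turn": 0},
  {"hand": 1, "slide": [0, 0, -0.45], "turn": 0},
  {"hand": 1, "slide": [0, 0, -0.55], "turn": 0},
  {"hand": 1, "slide": [0, 0, -0.6], "turn": 0},
  {"hand": 1, "slide": [0, 0, -0.6], "turn": 0},
  {"hand": 1, "slide": [0, 0, -0.6], "turn": 0},
  {"hand": 1, "slide": [0, 0, -0.6], "turn": 0},
])

```text
time_s: 21.0
position: [355.7, 300.7, 120.0]
tcp_rot: [0.656, 0.754, -0.0, -0.019]
contact_force: [-0.1, -0.5, -1.0]
opening: 56.4
grip_force: 42.1
```

carry_out([
  {"hand": 1, "slide": [-0.08, 0.015, 0], "turn": 0},
  {"hand": 1, "slide": [-0.16, 0.015, 0], "turn": 0},
  {"hand": 1, "slide": [-0.24, 0.015, 0], "turn": 0},
  {"hand": 1, "slide": [-0.34, 0.015, 0], "turn": 0},
  {"hand": 1, "slide": [-0.44, 0.015, 0], "turn": 0},
  {"hand": 1, "slide": [-0.54, 0.015, 0], "turn": 0},
  {"hand": 1, "slide": [-0.62, 0.015, 0], "turn": 0},
  {"hand": 1, "slide": [-0.7, 0.015, 0], "turn": 0},
  {"hand": 1, "slide": [-0.74, 0.015, 0], "turn": 0},
  {"hand": 1, "slide": [-0.74, 0.015, 0], "turn": 0},
])

```text
time_s: 21.83
position: [385.2, 116.2, 114.7]
tcp_rot: [0.658, 0.753, -0.001, -0.019]
contact_force: [0.4, 0.1, -0.8]
opening: 55.4
grip_force: 69.9
```

carry_out([
  {"hand": 1, "slide": [-0.08, 0.015, 0], "turn": 0.13},
  {"hand": 1, "slide": [-0.16, 0.015, 0], "turn": 0.13},
  {"hand": 1, "slide": [-0.24, 0.015, 0], "turn": 0.13},
  {"hand": 1, "slide": [-0.34, 0.015, 0], "turn": 0.13},
  {"hand": 1, "slide": [-0.44, 0.015, 0], "turn": 0.13},
  {"hand": 1, "slide": [-0.54, 0.015, 0], "turn": 0.13},
  {"hand": 1, "slide": [-0.62, 0.015, 0], "turn": 0.13},
  {"hand": 1, "slide": [-0.7, 0.015, 0], "turn": 0.13},
  {"hand": 1, "slide": [-0.74, 0.015, 0], "turn": 0.13},
  {"hand": 1, "slide": [-0.74, 0.015, 0], "turn": 0.13},
])

```text
time_s: 22.67
position: [415.1, -65.3, 109.6]
tcp_rot: [0.681, 0.732, -0.001, -0.019]
contact_force: [-0.5, 0.3, -0.6]
opening: 55.8
grip_force: 70.0
```

Run:
```python
from h import *
im,p,T=grab('wrist'); cv2.imwrite('pics/w8.png',im)
print(fit_carrier(im,p,T,[570.2,-69.5,.074],ymax=78))
o=ortho(im,p,T,14,380,760,-300,220,.5); cv2.imwrite('pics/w8o.png',cv2.resize(o,(780,570)))
togo(482.7,-76,110,1.645); s=st()[0]; print(s['opening'],s['grip_force'])
```

```text
(array([568.674, -65.781,   0.073]), np.float32(1.3782401))
t 22.7167 pos [414.727 -63.847 109.551] yaw 1.642447325780468 j [-0.28   0.366  0.537  2.115 -0.295  0.765  0.521] slide [-0.068  0.268 -0.011] turn -0.0051053484390641835
55.247438667995766 69.98524188995361
```

View pics/w8o.png

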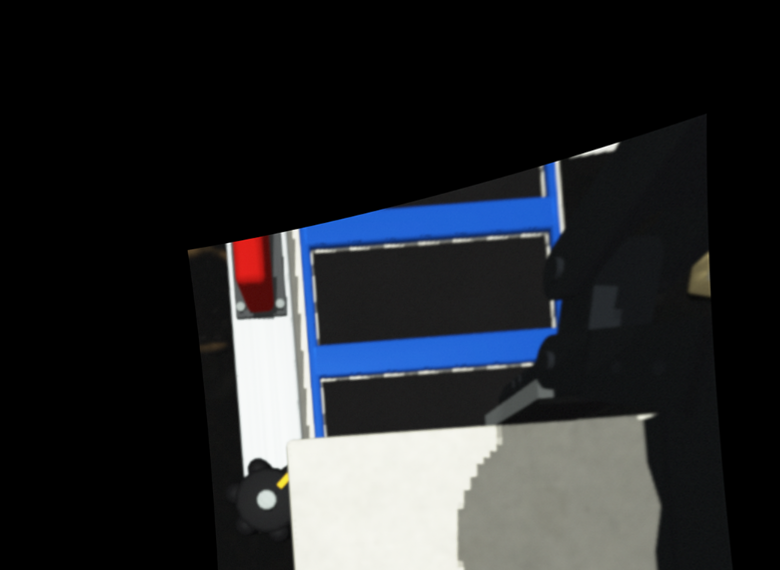

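```bash
sed -i 's/def fit_carrier(im,p,T,guess,ymax=20):/def fit_carrier(im,p,T,guess,ymax=20,keep=lambda P: P[:,0]>-999):/; s/    P=np.array(P); P=/    P=np.array(P+[(c+x,81) for c in (-88,0,88) for x in np.arange(-30,31,2.) if ymax>70]); P=P[keep(P)]; P=/' h.py
python3 - <<'E'
from h import *
im,p,T=grab('wrist')
k=lambda P:(abs(P[:,0]+5)<=53)&(P[:,1]>-55)
c,m=fit_carrier(im,p,T,[570.2,-69.5,.074],78,k);print(c,m)
# box top in hand (z ~ tip): top of box at TCP_z+28+26
s,pos,r=st(); zt=pos[2]+28.4+26
o=ortho(im,p,T,zt,300,560,-200,60,.5); print(pos,*blobs(o,*WH,560,60,.5,2000),sep='\n')
E
```

```text
[568.783 -69.644   0.077] 0.765625
[414.497 -62.981 109.561]
(444.9, -34.9, 122.0, 118.6, np.float32(1.648), 6936)
```

Run:
```python
from h import *
k=lambda P:(abs(P[:,0]+5)<=53)&(P[:,1]>-55)
for i in range(6):
    im,p,T=grab('wrist'); s=bot.read_state()
    c,m=fit_carrier(im,p,T,[569.5,-69.5,.074],78,k);print(c,m,s['position'],s['joint_vel'][:3])
```

```text
[568.811 -69.777   0.076] 0.7421875 [414.493 -62.642 109.628] [-0.012 -0.005  0.001]
[568.826 -69.636   0.076] 0.765625 [414.445 -62.578 109.689] [-0.003 -0.004  0.004]
[568.768 -69.857   0.075] 0.734375 [414.509 -62.669 109.783] [ 0.001 -0.002  0.006]
[568.815 -69.81    0.076] 0.7397878 [414.562 -62.894 109.851] [ 0.004 -0.003  0.005]
[568.796 -69.668   0.076] 0.7493312 [414.636 -63.136 109.924] [0.005 0.    0.005]
[568.822 -69.54    0.077] 0.7776833 [414.637 -63.356 109.958] [ 0.006 -0.002  0.004]
```

Run:
```python
from h import *
togo(482,-76.2,60,1.645)
```

```text
t 23.0667 pos [414.637 -63.356 109.958] yaw 1.644887874985283 j [-0.282  0.365  0.537  2.116 -0.294  0.765  0.523] slide [-0.077  0.27   0.191] turn -0.00022425002943382566
```

carry_out([
  {"hand": 1, "slide": [-0.03, 0.1, 0], "turn": 0},
  {"hand": 1, "slide": [-0.06, 0.2, 0], "turn": 0},
  {"hand": 1, "slide": [-0.077, 0.27, 0], "turn": 0},
  {"hand": 1, "slide": [-0.077, 0.27, 0.05], "turn": 0},
  {"hand": 1, "slide": [-0.077, 0.27, 0.1], "turn": 0},
  {"hand": 1, "slide": [-0.077, 0.27, 0.15], "turn": 0},
  {"hand": 1, "slide": [-0.077, 0.27, 0.19], "turn": 0},
  {"hand": 1, "slide": [-0.077, 0.27, 0.19], "turn": 0},
  {"hand": 1, "slide": [-0.077, 0.27, 0.19], "turn": 0},
  {"hand": 1, "slide": [-0.077, 0.27, 0.19], "turn": 0},
])

```text
time_s: 23.9
position: [482.3, -77.4, 60.7]
tcp_rot: [0.681, 0.732, -0.0, -0.019]
contact_force: [-0.1, -0.3, -1.2]
opening: 55.6
grip_force: 70.0
```

Run:
```python
from h import *
for i in range(5): viewer.camera('scene')
togo(482,-76.2,-18,1.645); print(bot.read_state()['opening'])
```

```text
t 24.15 pos [482.35  -77.364  60.697] yaw 1.6435199153372697 j [-0.192  0.526  0.473  2.01  -0.382  0.725  0.597] slide [-0.004  0.007  0.315] turn -0.0029601693254606154
55.324012759496036
```

carry_out([
  {"hand": 1, "slide": [-0.004, 0.007, 0.06], "turn": 0},
  {"hand": 1, "slide": [-0.004, 0.007, 0.12], "turn": 0},
  {"hand": 1, "slide": [-0.004, 0.007, 0.18], "turn": 0},
  {"hand": 1, "slide": [-0.004, 0.007, 0.22], "turn": 0},
  {"hand": 1, "slide": [-0.004, 0.007, 0.25], "turn": 0},
  {"hand": 1, "slide": [-0.004, 0.007, 0.28], "turn": 0},
  {"hand": 1, "slide": [-0.004, 0.007, 0.3], "turn": 0},
  {"hand": 1, "slide": [-0.004, 0.007, 0.315], "turn": 0},
  {"hand": 1, "slide": [-0.004, 0.007, 0.315], "turn": 0},
  {"hand": 1, "slide": [-0.004, 0.007, 0.315], "turn": 0},
])

```text
time_s: 24.98
position: [481.7, -76.3, -18.4]
tcp_rot: [0.681, 0.732, -0.0, -0.019]
contact_force: [1.3, -0.1, -1.1]
opening: 55.8
grip_force: 70.1
```

carry_out([
  {"hand": -0.5, "slide": [0, 0, 0], "turn": 0},
  {"hand": -0.5, "slide": [0, 0, 0], "turn": 0},
  {"hand": -0.5, "slide": [0, 0, 0], "turn": 0},
  {"hand": -0.5, "slide": [0, 0, 0], "turn": 0},
  {"hand": -0.5, "slide": [0, 0, -0.1], "turn": 0},
  {"hand": -1, "slide": [0, 0, -0.2], "turn": 0},
  {"hand": -1, "slide": [0, 0, -0.9], "turn": 0},
  {"hand": -1, "slide": [0, 0, -0.9], "turn": 0},
  {"hand": -1, "slide": [0, 0, -0.9], "turn": 0},
  {"hand": -1, "slide": [0, 0, -0.9], "turn": 0},
])

```text
time_s: 25.82
position: [487.1, -81.9, 200.2]
tcp_rot: [0.681, 0.732, -0.0, -0.019]
contact_force: [1.1, 0.4, -0.8]
opening: 85.5
grip_force: 0.0
```

carry_out([
  {"hand": -1, "slide": [0, 0, -0.4], "turn": 0},
  {"hand": -1, "slide": [0, 0, -0.4], "turn": 0},
  {"hand": -1, "slide": [0, 0, -0.4], "turn": 0},
  {"hand": -1, "slide": [0, 0, -0.4], "turn": 0},
  {"hand": -1, "slide": [0, 0, -0.4], "turn": 0},
  {"hand": -1, "slide": [0, 0, -0.4], "turn": 0},
  {"hand": -1, "slide": [0, 0, -0.4], "turn": 0},
  {"hand": -1, "slide": [0, 0, -0.4], "turn": 0},
  {"hand": -1, "slide": [0, 0, -0.4], "turn": 0},
  {"hand": -1, "slide": [0, 0, -0.4], "turn": 0},
])

```text
time_s: 26.65
position: [490.3, -84.2, 297.3]
tcp_rot: [0.681, 0.732, -0.001, -0.019]
contact_force: [-0.3, -0.2, 0.3]
opening: 85.5
grip_force: 0.0
```

Run:
```python
from h import *
for i in range(3): viewer.camera('scene')
im,p,T=grab('wrist')
k=lambda P:(P[:,0]>-40)
c,m=fit_carrier(im,p,T,[569.5,-69.5,.074],78,k);print(c,m)
o=ortho(im,p,T,34,380,760,-300,220,.5); print(*blobs(o,*WH,760,220,.5,3000),sep='\n')
cv2.imwrite('pics/w9o.png',cv2.resize(o,(780,570)))
print(st()[1])
_,_,b=boxes('top',300,750,-550,450,1);print(b)
```

```text
[570.049 -69.703   0.078] 0.375
(481.8, -74.7, 156.6, 61.8, np.float32(1.664), 8688)
(593.0, -273.4, 62.2, 58.3, np.float32(1.409), 3144)
(596.1, -103.0, 335.2, 327.1, np.float32(1.648), 28495)
[490.535 -84.284 297.719]
[(442.8, -382.8, 155.4, 61.6, np.float32(1.593), 8929), (492.7, 234.5, 151.7, 93.6, np.float32(1.579), 7354), (582.5, -365.3, 77.4, 60.2, np.float32(1.429), 4124), (590.8, 53.6, 297.3, 109.3, np.float32(2.873), 12504), (714.0, -426.5, 95.0, 72.0, np.float32(1.571), 3431), (590.5, 421.0, 319.0, 58.0, np.float32(0.0), 5264)]
```

View pics/w9o.png

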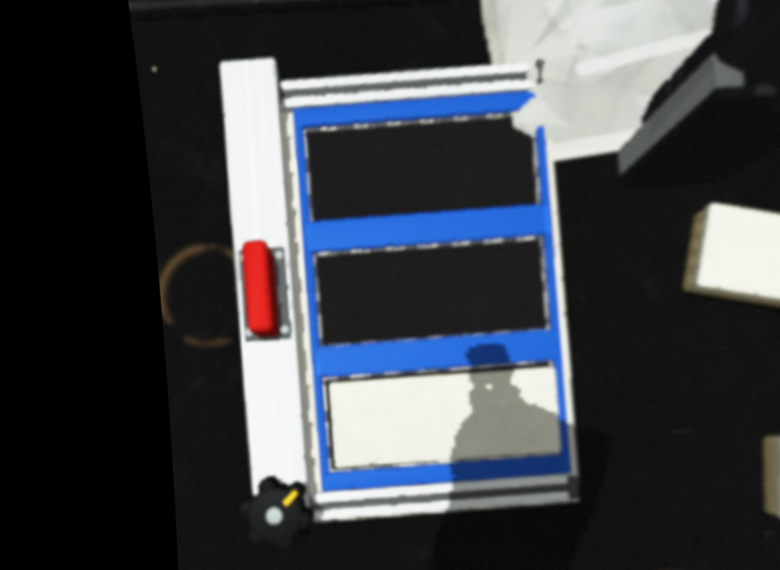

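Box 1 sits cleanly in bay 1 (orthophoto 445,418). Bays 2 and 3 are empty. Next is the box at (587,-327).

carry_out([
  {"hand": -1, "slide": [-0.9, 0.316, 0], "turn": 0.47},
  {"hand": -1, "slide": [-0.9, 0.316, 0], "turn": 0.47},
  {"hand": -1, "slide": [-0.9, 0.316, 0], "turn": 0.47},
  {"hand": -1, "slide": [-0.9, 0.316, 0], "turn": 0.47},
  {"hand": -1, "slide": [-0.9, 0.316, 0], "turn": 0.47},
  {"hand": -1, "slide": [-0.9, 0.316, 0], "turn": 0.47},
  {"hand": -1, "slide": [-0.9, 0.316, 0], "turn": 0.47},
  {"hand": -1, "slide": [-0.9, 0.316, 0], "turn": 0.47},
  {"hand": -1, "slide": [-0.9, 0.316, 0], "turn": 0.47},
  {"hand": -1, "slide": [-0.9, 0.316, 0], "turn": 0.47},
])

```text
time_s: 27.73
position: [585.8, -301.5, 289.9]
tcp_rot: [0.761, 0.648, -0.002, -0.019]
contact_force: [-0.8, 0.1, 0.4]
opening: 85.5
grip_force: 0.0
```

Run:
```python
from h import *
for i in range(5): viewer.camera('scene')
im,o,b=boxes('wrist',380,720,-560,-160); print(*b,sep='\n')
cv2.imwrite('pics/w10.png',o)
b=min(b,key=lambda q:abs(q[2]-152)+abs(q[3]-59)+abs(q[0]-587)/5); print(b); togo(b[0],b[1],60,b[4]); print(st()[2])
```

```text
(443.9, -384.2, 152.7, 61.0, np.float32(1.595), 8919)
(587.8, -328.8, 153.1, 58.5, np.float32(1.407), 8542)
(574.8, -239.2, 290.5, 158.5, np.float32(0.0), 8682)
(587.8, -328.8, 153.1, 58.5, np.float32(1.407), 8542)
t 28.0333 pos [ 585.76  -302.039  290.065] yaw 1.4095153347009588 j [ 0.128  0.601  0.641  1.193 -0.348  1.491  0.562] slide [-0.123  0.054  0.917] turn 0.00503077812078967
[[ 0.161  0.987 -0.028]
 [ 0.987 -0.16   0.026]
 [ 0.021 -0.031 -0.999]]
```

View pics/w10.png

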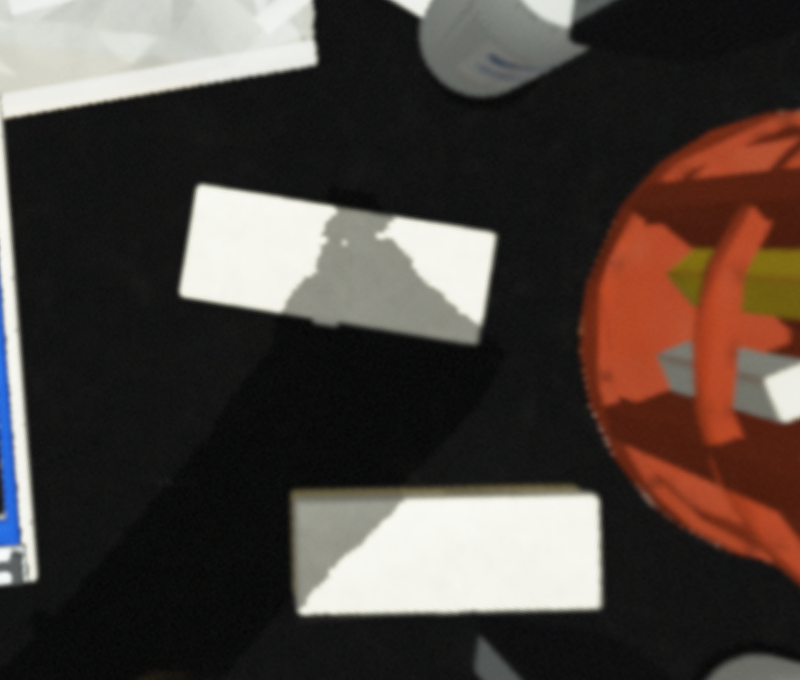

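carry_out([
  {"hand": -1, "slide": [-0.119, 0.055, 0.3], "turn": 0},
  {"hand": -1, "slide": [-0.119, 0.055, 0.9], "turn": 0},
  {"hand": -1, "slide": [-0.119, 0.055, 0.9], "turn": 0},
  {"hand": -1, "slide": [-0.119, 0.055, 0.9], "turn": 0},
  {"hand": -1, "slide": [-0.119, 0.055, 0.9], "turn": 0},
  {"hand": -1, "slide": [-0.119, 0.055, 0.9], "turn": 0},
  {"hand": -1, "slide": [-0.119, 0.055, 0.9], "turn": 0},
  {"hand": -1, "slide": [-0.119, 0.055, 0.9], "turn": 0},
  {"hand": -1, "slide": [-0.119, 0.055, 0.9], "turn": 0},
  {"hand": -1, "slide": [-0.119, 0.055, 0.9], "turn": 0},
])

```text
time_s: 28.87
position: [589.4, -329.6, 66.4]
tcp_rot: [0.762, 0.648, -0.002, -0.017]
contact_force: [-0.2, 0.4, -0.4]
opening: 85.3
grip_force: 0.0
```

Run:
```python
from h import *
for i in range(3): viewer.camera('scene')
im,o,b=boxes('wrist',500,680,-460,-200); print(*b,sep='\n')
togo(588.1,-327.9,-28,1.407)
```

```text
(587.6, -328.5, 151.2, 57.8, np.float32(1.408), 8318)
t 29.0667 pos [ 588.683 -328.923   65.2  ] yaw 1.4086905857102732 j [ 0.182  0.781  0.563  1.488 -0.456  1.043  0.698] slide [-0.004  0.008  0.373] turn 0.0033811714205462806
```

carry_out([
  {"hand": -1, "slide": [-0.004, 0.008, 0.12], "turn": 0},
  {"hand": -1, "slide": [-0.004, 0.008, 0.22], "turn": 0},
  {"hand": -1, "slide": [-0.004, 0.008, 0.28], "turn": 0},
  {"hand": -1, "slide": [-0.004, 0.008, 0.33], "turn": 0},
  {"hand": -1, "slide": [-0.004, 0.008, 0.36], "turn": 0},
  {"hand": -1, "slide": [-0.004, 0.008, 0.373], "turn": 0},
  {"hand": -1, "slide": [-0.004, 0.008, 0.373], "turn": 0},
  {"hand": -1, "slide": [-0.004, 0.008, 0.373], "turn": 0},
  {"hand": -1, "slide": [-0.004, 0.008, 0.373], "turn": 0},
  {"hand": -1, "slide": [-0.004, 0.008, 0.373], "turn": 0},
])

```text
time_s: 29.9
position: [587.8, -328.0, -28.5]
tcp_rot: [0.762, 0.647, -0.002, -0.018]
contact_force: [-0.3, 0.2, -0.2]
opening: 85.1
grip_force: 0.0
```

carry_out([
  {"hand": 1, "slide": [0, 0, 0], "turn": 0},
  {"hand": 1, "slide": [0, 0, 0], "turn": 0},
  {"hand": 1, "slide": [0, 0, 0], "turn": 0},
  {"hand": 1, "slide": [0, 0, 0], "turn": 0},
  {"hand": 1, "slide": [0, 0, 0], "turn": 0},
  {"hand": 1, "slide": [0, 0, 0], "turn": 0},
  {"hand": 1, "slide": [0, 0, 0], "turn": 0},
  {"hand": 1, "slide": [0, 0, 0], "turn": 0},
  {"hand": 1, "slide": [0, 0, 0], "turn": 0},
  {"hand": 1, "slide": [0, 0, 0], "turn": 0},
])

```text
time_s: 30.73
position: [587.4, -327.9, -28.7]
tcp_rot: [0.762, 0.647, -0.002, -0.018]
contact_force: [-1.1, 0.9, 5.6]
opening: 56.1
grip_force: 65.1
```

carry_out([
  {"hand": 1, "slide": [0, 0, -0.05], "turn": 0},
  {"hand": 1, "slide": [0, 0, -0.15], "turn": 0},
  {"hand": 1, "slide": [0, 0, -0.25], "turn": 0},
  {"hand": 1, "slide": [0, 0, -0.35], "turn": 0},
  {"hand": 1, "slide": [0, 0, -0.4], "turn": 0},
  {"hand": 1, "slide": [0, 0, -0.4], "turn": 0},
  {"hand": 1, "slide": [0, 0, -0.4], "turn": 0},
  {"hand": 1, "slide": [0, 0, -0.4], "turn": 0},
  {"hand": 1, "slide": [0, 0, -0.4], "turn": 0},
  {"hand": 1, "slide": [0, 0, -0.4], "turn": 0},
])

```text
time_s: 31.57
position: [589.3, -329.5, 68.7]
tcp_rot: [0.762, 0.647, -0.003, -0.02]
contact_force: [-0.3, -0.4, -1.5]
opening: 55.9
grip_force: 64.3
```

Run:
```python
from h import *
c=np.array([570.0,-69.7]);a=.076;b=np.array([88,0]);x=c+[88*np.cos(a),88*np.sin(a)];print(x)
togo(x[0]+.3,x[1]+.9,75,np.pi/2+a)
```

```text
[657.746 -63.018]
t 31.5667 pos [ 589.319 -329.451   68.718] yaw 1.408401532473062 j [ 0.183  0.781  0.565  1.476 -0.453  1.059  0.694] slide [ 1.1    0.098 -0.005] turn -0.47678958864366905
```

carry_out([
  {"hand": 1, "slide": [0, 0, -0.15], "turn": 0},
  {"hand": 1, "slide": [0.08, 0.005, -0.25], "turn": -0.1},
  {"hand": 1, "slide": [0.18, 0.015, -0.3], "turn": -0.2},
  {"hand": 1, "slide": [0.3, 0.025, -0.3], "turn": -0.35},
  {"hand": 1, "slide": [0.42, 0.035, -0.3], "turn": -0.47},
  {"hand": 1, "slide": [0.54, 0.05, -0.3], "turn": -0.47},
  {"hand": 1, "slide": [0.64, 0.06, -0.3], "turn": -0.47},
  {"hand": 1, "slide": [0.7, 0.065, -0.3], "turn": -0.47},
  {"hand": 1, "slide": [0.7, 0.065, -0.3], "turn": -0.47},
  {"hand": 1, "slide": [0.7, 0.065, -0.3], "turn": -0.47},
])

```text
time_s: 32.4
position: [636.3, -161.5, 147.8]
tcp_rot: [0.68, 0.733, -0.001, -0.019]
contact_force: [-0.4, -1.3, -2.0]
opening: 55.9
grip_force: 64.6
```

Run:
```python
from h import *
for i in range(3): viewer.camera('scene')
togo(658.0,-62.1,140,np.pi/2+.076);print(bot.read_state()['opening'])
```

```text
t 32.55 pos [ 635.672 -164.212  148.273] yaw 1.6408208204060983 j [-0.072  0.668  0.55   1.448 -0.373  1.166  0.612] slide [0.4   0.119 0.04 ] turn -0.011951012777596581
54.99544140713363
```

carry_out([
  {"hand": 1, "slide": [0.08, 0.03, 0], "turn": -0.012},
  {"hand": 1, "slide": [0.18, 0.06, 0], "turn": -0.012},
  {"hand": 1, "slide": [0.28, 0.09, 0], "turn": -0.012},
  {"hand": 1, "slide": [0.36, 0.119, 0], "turn": -0.012},
  {"hand": 1, "slide": [0.4, 0.119, 0.05], "turn": -0.012},
  {"hand": 1, "slide": [0.4, 0.119, 0.15], "turn": -0.012},
  {"hand": 1, "slide": [0.4, 0.119, 0.25], "turn": -0.012},
  {"hand": 1, "slide": [0.4, 0.119, 0.35], "turn": -0.012},
  {"hand": 1, "slide": [0.4, 0.119, 0.36], "turn": -0.012},
  {"hand": 1, "slide": [0.4, 0.119, 0.36], "turn": -0.012},
])

```text
time_s: 33.38
position: [655.1, -59.0, 59.2]
tcp_rot: [0.679, 0.734, -0.001, -0.02]
contact_force: [-0.8, 0.5, -1.0]
opening: 55.9
grip_force: 64.5
```

Run:
```python
from h import *
for i in range(5): viewer.camera('scene')
togo(658.0,-62.1,-18.5,np.pi/2+.076);print(bot.read_state()['opening'])
```

```text
t 33.6333 pos [657.389 -58.582  62.24 ] yaw 1.648964271179308 j [-0.214  0.749  0.511  1.543 -0.433  0.993  0.512] slide [-0.023  0.009  0.322] turn 0.004335888768822738
55.82348943712097
```

carry_out([
  {"hand": 1, "slide": [-0.02, 0.009, 0.05], "turn": 0},
  {"hand": 1, "slide": [-0.02, 0.009, 0.1], "turn": 0},
  {"hand": 1, "slide": [-0.02, 0.009, 0.15], "turn": 0},
  {"hand": 1, "slide": [-0.02, 0.009, 0.18], "turn": 0},
  {"hand": 1, "slide": [-0.02, 0.009, 0.21], "turn": 0},
  {"hand": 1, "slide": [-0.02, 0.009, 0.21], "turn": 0},
  {"hand": 1, "slide": [-0.02, 0.009, 0.21], "turn": 0},
  {"hand": 1, "slide": [-0.02, 0.009, 0.21], "turn": 0},
  {"hand": 1, "slide": [-0.02, 0.009, 0.21], "turn": 0},
  {"hand": 1, "slide": [-0.02, 0.009, 0.21], "turn": 0},
])

```text
time_s: 34.47
position: [657.9, -61.3, 8.4]
tcp_rot: [0.678, 0.734, 0.0, -0.019]
contact_force: [0.4, -0.1, -0.8]
opening: 56.0
grip_force: 64.6
```

Run:
```python
from h import *
for i in range(4): viewer.camera('scene')
togo(658.0,-62.1,-18.5,np.pi/2+.076);s=bot.read_state();print(s['opening'],s['contact_force'])
```

```text
t 34.6667 pos [657.639 -61.293   8.096] yaw 1.6494794243635351 j [-0.193  0.809  0.478  1.584 -0.468  0.898  0.546] slide [-0.006  0.004  0.106] turn 0.005366195137276986
55.6676060430735 [-0.364 -0.327 -0.868]
```

carry_out([
  {"hand": 1, "slide": [-0.006, 0.004, 0.03], "turn": 0.005},
  {"hand": 1, "slide": [-0.006, 0.004, 0.06], "turn": 0.005},
  {"hand": 1, "slide": [-0.006, 0.004, 0.08], "turn": 0.005},
  {"hand": 1, "slide": [-0.006, 0.004, 0.095], "turn": 0.005},
  {"hand": 1, "slide": [-0.006, 0.004, 0.106], "turn": 0.005},
  {"hand": 1, "slide": [-0.006, 0.004, 0.106], "turn": 0.005},
  {"hand": 1, "slide": [-0.006, 0.004, 0.106], "turn": 0.005},
  {"hand": 1, "slide": [-0.006, 0.004, 0.106], "turn": 0.005},
  {"hand": 1, "slide": [-0.006, 0.004, 0.106], "turn": 0.005},
  {"hand": 1, "slide": [-0.006, 0.004, 0.106], "turn": 0.005},
])

```text
time_s: 35.5
position: [658.0, -62.0, -18.5]
tcp_rot: [0.679, 0.734, -0.0, -0.019]
contact_force: [0.9, 0.0, -1.3]
opening: 55.8
grip_force: 64.6
```

carry_out([
  {"hand": -0.5, "slide": [0, 0, 0], "turn": 0},
  {"hand": -0.5, "slide": [0, 0, 0], "turn": 0},
  {"hand": -0.5, "slide": [0, 0, 0], "turn": 0},
  {"hand": -0.5, "slide": [0, 0, 0], "turn": 0},
  {"hand": -0.5, "slide": [0, 0, -0.1], "turn": 0},
  {"hand": -1, "slide": [0, 0, -0.2], "turn": 0},
  {"hand": -1, "slide": [0, 0, -1], "turn": 0},
  {"hand": -1, "slide": [0, 0, -1], "turn": 0},
  {"hand": -1, "slide": [0, 0, -1], "turn": 0},
  {"hand": -1, "slide": [0, 0, -1], "turn": 0},
])

```text
time_s: 36.33
position: [663.6, -67.6, 200.0]
tcp_rot: [0.68, 0.733, -0.0, -0.019]
contact_force: [1.6, 0.3, -0.3]
opening: 85.4
grip_force: 0.0
```

carry_out([
  {"hand": -1, "slide": [0, -0.4, -0.3], "turn": 0},
  {"hand": -1, "slide": [0, -0.4, -0.3], "turn": 0},
  {"hand": -1, "slide": [0, -0.4, -0.3], "turn": 0},
  {"hand": -1, "slide": [0, -0.4, -0.3], "turn": 0},
  {"hand": -1, "slide": [0, -0.4, -0.3], "turn": 0},
  {"hand": -1, "slide": [0, -0.4, -0.3], "turn": 0},
  {"hand": -1, "slide": [0, -0.4, -0.3], "turn": 0},
  {"hand": -1, "slide": [0, -0.4, -0.3], "turn": 0},
  {"hand": -1, "slide": [0, -0.4, -0.3], "turn": 0},
  {"hand": -1, "slide": [0, -0.4, -0.3], "turn": 0},
])

```text
time_s: 37.17
position: [566.6, -77.0, 274.3]
tcp_rot: [0.679, 0.734, -0.001, -0.02]
contact_force: [0.1, 0.5, -0.4]
opening: 85.1
grip_force: 0.0
```

Run:
```python
from h import *
for i in range(4): viewer.camera('scene')
im,p,T=grab('wrist')
c,m=fit_carrier(im,p,T,[570,-69.7,.076],78,lambda P:abs(P[:,0])<45);print(c,m)
o=ortho(im,p,T,34,380,760,-300,220,.5); print(*blobs(o,*WH,760,220,.5,3000),sep='\n')
cv2.imwrite('pics/w11o.png',cv2.resize(o,(780,570)))
_,_,b=boxes('top',300,750,-550,450,1);print(b[:3])
togo(443.5,-374,260,1.595)
```

```text
[570.13  -69.496   0.076] 0.0
(482.5, -74.6, 155.3, 58.5, np.float32(1.639), 8518)
(599.4, -122.5, 374.7, 323.6, np.float32(1.647), 36882)
[(323.8, -282.7, 207.1, 43.1, np.float32(1.588), 4156), (442.8, -382.7, 155.4, 61.6, np.float32(1.593), 8924), (492.7, 234.5, 151.7, 93.6, np.float32(1.579), 7042)]
t 37.4667 pos [566.425 -77.174 275.21 ] yaw 1.6468355968999195 j [-0.276  0.442  0.617  1.485 -0.274  1.332  0.446] slide [-1.148 -0.579  0.045] turn 0.10367119379983913
```

View pics/w11o.png

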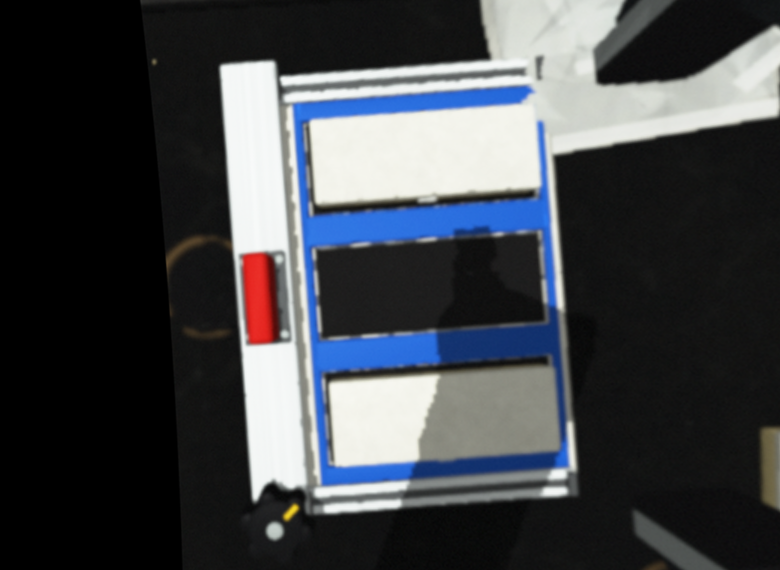

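Both boxes sit inside their bays. I'll fetch the third, gripping it 20 mm toward +y to stay clear of the carousel.

carry_out([
  {"hand": -1, "slide": [-0.58, -0.29, 0], "turn": 0.1},
  {"hand": -1, "slide": [-0.58, -0.29, 0], "turn": 0.1},
  {"hand": -1, "slide": [-0.58, -0.29, 0], "turn": 0.1},
  {"hand": -1, "slide": [-0.58, -0.29, 0], "turn": 0.1},
  {"hand": -1, "slide": [-0.58, -0.29, 0], "turn": 0.1},
  {"hand": -1, "slide": [-0.58, -0.29, 0], "turn": 0.1},
  {"hand": -1, "slide": [-0.58, -0.29, 0], "turn": 0.1},
  {"hand": -1, "slide": [-0.58, -0.29, 0], "turn": 0.1},
  {"hand": -1, "slide": [-0.58, -0.29, 0], "turn": 0.1},
  {"hand": -1, "slide": [-0.58, -0.29, 0], "turn": 0.1},
])

```text
time_s: 38.3
position: [505.8, -225.9, 273.0]
tcp_rot: [0.697, 0.717, -0.001, -0.019]
contact_force: [0.7, 0.8, -0.5]
opening: 85.5
grip_force: 0.0
```

carry_out([
  {"hand": -1, "slide": [-0.54, -0.32, 0.2], "turn": 0},
  {"hand": -1, "slide": [-0.54, -0.32, 0.2], "turn": 0},
  {"hand": -1, "slide": [-0.54, -0.32, 0.2], "turn": 0},
  {"hand": -1, "slide": [-0.54, -0.32, 0.2], "turn": 0},
  {"hand": -1, "slide": [-0.54, -0.32, 0.2], "turn": 0},
  {"hand": -1, "slide": [-0.54, -0.32, 0.2], "turn": 0},
  {"hand": -1, "slide": [-0.54, -0.32, 0.2], "turn": 0},
  {"hand": -1, "slide": [-0.54, -0.32, 0.2], "turn": 0},
  {"hand": -1, "slide": [-0.54, -0.32, 0.2], "turn": 0},
  {"hand": -1, "slide": [-0.54, -0.32, 0.2], "turn": 0},
])

```text
time_s: 39.13
position: [428.5, -361.8, 222.1]
tcp_rot: [0.697, 0.717, -0.0, -0.019]
contact_force: [0.2, 0.0, -0.1]
opening: 85.5
grip_force: 0.0
```

Run:
```python
from h import *
for i in range(4): viewer.camera('scene')
im,o,b=boxes('wrist',380,520,-500,-250); print(*b,sep='\n')
b=min(b,key=lambda q:abs(q[2]-152)+abs(q[3]-59)); d=20
togo(b[0]+.3+d*np.cos(b[4]),b[1]+.9+d*np.sin(b[4]),40,b[4])
print((b[0]+.3+d*np.cos(b[4]),b[1]+.9+d*np.sin(b[4])))
```

```text
(441.6, -384.2, 152.8, 59.0, np.float32(1.59), 8619)
t 39.3833 pos [ 427.595 -362.709  221.995] yaw 1.5975400539177456 j [ 0.251  0.473  0.652  1.604 -0.296  1.206  0.994] slide [-0.023  0.075  0.726] turn 0.015080041078288975
(np.float32(441.51593), np.float32(-363.30368))
```

carry_out([
  {"hand": -1, "slide": [-0.023, 0.078, 0.2], "turn": 0.015},
  {"hand": -1, "slide": [-0.023, 0.078, 0.7], "turn": 0.015},
  {"hand": -1, "slide": [-0.023, 0.078, 0.7], "turn": 0.015},
  {"hand": -1, "slide": [-0.023, 0.078, 0.7], "turn": 0.015},
  {"hand": -1, "slide": [-0.023, 0.078, 0.7], "turn": 0.015},
  {"hand": -1, "slide": [-0.023, 0.078, 0.7], "turn": 0.015},
  {"hand": -1, "slide": [-0.023, 0.078, 0.7], "turn": 0.015},
  {"hand": -1, "slide": [-0.023, 0.078, 0.7], "turn": 0.015},
  {"hand": -1, "slide": [-0.023, 0.078, 0.7], "turn": 0.015},
  {"hand": -1, "slide": [-0.023, 0.078, 0.7], "turn": 0.015},
])

```text
time_s: 40.22
position: [443.0, -364.7, 48.4]
tcp_rot: [0.7, 0.714, -0.0, -0.017]
contact_force: [-0.1, 0.5, 0.3]
opening: 85.7
grip_force: 0.0
```

Run:
```python
from h import *
for i in range(4): viewer.camera('scene')
im,o,b=boxes('wrist',380,520,-500,-250); print(*b,sep='\n')
togo(442.2,-363.3,-28.5,1.592)
```

```text
(441.6, -383.8, 151.5, 58.1, np.float32(1.592), 8309)
t 40.4667 pos [ 442.296 -363.796   46.835] yaw 1.5895824878533502 j [ 0.315  0.668  0.546  1.798 -0.445  0.841  1.1  ] slide [-0.006  0.008  0.301] turn -0.004835024293299739
```

carry_out([
  {"hand": -1, "slide": [-0.006, 0.008, 0.1], "turn": 0},
  {"hand": -1, "slide": [-0.006, 0.008, 0.18], "turn": 0},
  {"hand": -1, "slide": [-0.006, 0.008, 0.23], "turn": 0},
  {"hand": -1, "slide": [-0.006, 0.008, 0.27], "turn": 0},
  {"hand": -1, "slide": [-0.006, 0.008, 0.3], "turn": 0},
  {"hand": -1, "slide": [-0.006, 0.008, 0.3], "turn": 0},
  {"hand": -1, "slide": [-0.006, 0.008, 0.3], "turn": 0},
  {"hand": -1, "slide": [-0.006, 0.008, 0.3], "turn": 0},
  {"hand": -1, "slide": [-0.006, 0.008, 0.3], "turn": 0},
  {"hand": -1, "slide": [-0.006, 0.008, 0.3], "turn": 0},
])

```text
time_s: 41.3
position: [442.4, -363.6, -28.0]
tcp_rot: [0.7, 0.714, -0.001, -0.018]
contact_force: [0.2, 0.4, 0.8]
opening: 85.1
grip_force: 0.0
```

carry_out([
  {"hand": 1, "slide": [0, 0, 0], "turn": 0},
  {"hand": 1, "slide": [0, 0, 0], "turn": 0},
  {"hand": 1, "slide": [0, 0, 0], "turn": 0},
  {"hand": 1, "slide": [0, 0, 0], "turn": 0},
  {"hand": 1, "slide": [0, 0, 0], "turn": 0},
  {"hand": 1, "slide": [0, 0, 0], "turn": 0},
  {"hand": 1, "slide": [0, 0, 0], "turn": 0},
  {"hand": 1, "slide": [0, 0, 0], "turn": 0},
  {"hand": 1, "slide": [0, 0, 0], "turn": 0},
  {"hand": 1, "slide": [0, 0, 0], "turn": 0},
])

```text
time_s: 42.13
position: [442.0, -363.3, -28.0]
tcp_rot: [0.7, 0.714, -0.001, -0.019]
contact_force: [-2.0, 0.8, 6.8]
opening: 55.4
grip_force: 63.7
```

carry_out([
  {"hand": 1, "slide": [0, 0, -0.05], "turn": 0},
  {"hand": 1, "slide": [0, 0, -0.15], "turn": 0},
  {"hand": 1, "slide": [0, 0, -0.25], "turn": 0},
  {"hand": 1, "slide": [0, 0, -0.35], "turn": 0},
  {"hand": 1, "slide": [0, 0, -0.45], "turn": 0},
  {"hand": 1, "slide": [0, 0, -0.5], "turn": 0},
  {"hand": 1, "slide": [0, 0, -0.5], "turn": 0},
  {"hand": 1, "slide": [0, 0, -0.5], "turn": 0},
  {"hand": 1, "slide": [0, 0, -0.5], "turn": 0},
  {"hand": 1, "slide": [0, 0, -0.5], "turn": 0},
])

```text
time_s: 42.97
position: [444.8, -365.6, 94.7]
tcp_rot: [0.7, 0.714, -0.001, -0.02]
contact_force: [0.4, 0.0, -2.0]
opening: 55.1
grip_force: 64.4
```

Run:
```python
from h import *
for i in range(3): viewer.camera('scene')
a=.076; d=20
togo(570.1+.3-d*np.sin(a),-69.6+.9+d*np.cos(a),95,np.pi/2+a); print(bot.read_state()['opening'])
```

```text
t 43.1167 pos [ 445.037 -366.118   95.192] yaw 1.5892744602409201 j [ 0.291  0.618  0.586  1.737 -0.401  0.951  1.061] slide [1.26 0.52 0.02] turn -0.11504373310795302
55.502337461733475
```

carry_out([
  {"hand": 1, "slide": [0.06, 0.03, 0], "turn": 0},
  {"hand": 1, "slide": [0.14, 0.06, 0], "turn": 0},
  {"hand": 1, "slide": [0.23, 0.1, 0], "turn": 0},
  {"hand": 1, "slide": [0.33, 0.14, 0], "turn": 0},
  {"hand": 1, "slide": [0.43, 0.18, 0], "turn": 0},
  {"hand": 1, "slide": [0.53, 0.22, 0], "turn": 0},
  {"hand": 1, "slide": [0.62, 0.26, 0], "turn": 0},
  {"hand": 1, "slide": [0.7, 0.29, 0], "turn": 0},
  {"hand": 1, "slide": [0.76, 0.31, 0], "turn": 0},
  {"hand": 1, "slide": [0.76, 0.31, 0], "turn": 0},
])

```text
time_s: 43.95
position: [520.7, -170.4, 98.1]
tcp_rot: [0.698, 0.716, -0.0, -0.02]
contact_force: [-0.1, -0.2, -1.7]
opening: 55.6
grip_force: 64.3
```

Run:
```python
from h import *
for i in range(3): viewer.camera('scene')
a=.076; d=20
togo(570.1+.3-d*np.sin(a),-69.6+.9+d*np.cos(a),70,np.pi/2+a); print(bot.read_state()['opening'])
```

```text
t 44.1 pos [ 518.975 -175.809   98.787] yaw 1.5890878703770808 j [-0.091  0.577  0.608  1.813 -0.416  0.919  0.73 ] slide [0.501 0.212 0.122] turn -0.11541691283563171
55.53165707905393
```

carry_out([
  {"hand": 1, "slide": [0.08, 0.03, 0], "turn": -0.03},
  {"hand": 1, "slide": [0.17, 0.07, 0], "turn": -0.06},
  {"hand": 1, "slide": [0.27, 0.11, 0], "turn": -0.1},
  {"hand": 1, "slide": [0.37, 0.15, 0], "turn": -0.115},
  {"hand": 1, "slide": [0.45, 0.19, 0.03], "turn": -0.115},
  {"hand": 1, "slide": [0.5, 0.212, 0.06], "turn": -0.115},
  {"hand": 1, "slide": [0.5, 0.212, 0.12], "turn": -0.115},
  {"hand": 1, "slide": [0.5, 0.212, 0.12], "turn": -0.115},
  {"hand": 1, "slide": [0.5, 0.212, 0.12], "turn": -0.115},
  {"hand": 1, "slide": [0.5, 0.212, 0.12], "turn": -0.115},
])

```text
time_s: 44.93
position: [568.9, -50.4, 71.2]
tcp_rot: [0.68, 0.733, -0.001, -0.019]
contact_force: [0.1, 0.1, -1.3]
opening: 55.9
grip_force: 64.2
```

Run:
```python
from h import *
for i in range(5): viewer.camera('scene')
a=.076; d=20
togo(570.1+.3-d*np.sin(a),-69.6+.9+d*np.cos(a),8,np.pi/2+a); print(bot.read_state()['opening'])
```

```text
t 45.1833 pos [569.382 -48.971  71.397] yaw 1.6460418285945237 j [-0.292  0.634  0.571  1.786 -0.453  0.887  0.571] slide [-0.006  0.004  0.253] turn -0.0015089964007457546
55.632497895513524
```

carry_out([
  {"hand": 1, "slide": [-0.006, 0.004, 0.06], "turn": 0},
  {"hand": 1, "slide": [-0.006, 0.004, 0.12], "turn": 0},
  {"hand": 1, "slide": [-0.006, 0.004, 0.17], "turn": 0},
  {"hand": 1, "slide": [-0.006, 0.004, 0.21], "turn": 0},
  {"hand": 1, "slide": [-0.006, 0.004, 0.24], "turn": 0},
  {"hand": 1, "slide": [-0.006, 0.004, 0.25], "turn": 0},
  {"hand": 1, "slide": [-0.006, 0.004, 0.25], "turn": 0},
  {"hand": 1, "slide": [-0.006, 0.004, 0.25], "turn": 0},
  {"hand": 1, "slide": [-0.006, 0.004, 0.25], "turn": 0},
  {"hand": 1, "slide": [-0.006, 0.004, 0.25], "turn": 0},
])

```text
time_s: 46.02
position: [569.0, -48.3, 8.9]
tcp_rot: [0.679, 0.734, 0.0, -0.019]
contact_force: [-0.1, -1.3, -1.3]
opening: 56.0
grip_force: 64.4
```

Run:
```python
from h import *
for i in range(4): viewer.camera('scene')
a=.076; d=20
togo(570.1+.3-d*np.sin(a),-69.6+.9+d*np.cos(a),-18.5,np.pi/2+a); s=bot.read_state();print(s['opening'],s['contact_force'])
```

```text
t 46.2167 pos [568.721 -48.165   8.579] yaw 1.6470134518781867 j [-0.255  0.711  0.513  1.842 -0.517  0.758  0.627] slide [-0.005  0.003  0.108] turn 0.00043425016658016347
55.92306269551111 [ 0.394  0.137 -0.792]
```

Now the final lowering, then release by only a small opening because of the neighbouring boxes, and rise.

carry_out([
  {"hand": 1, "slide": [-0.005, 0.003, 0.03], "turn": 0},
  {"hand": 1, "slide": [-0.005, 0.003, 0.06], "turn": 0},
  {"hand": 1, "slide": [-0.005, 0.003, 0.08], "turn": 0},
  {"hand": 1, "slide": [-0.005, 0.003, 0.095], "turn": 0},
  {"hand": 1, "slide": [-0.005, 0.003, 0.106], "turn": 0},
  {"hand": 1, "slide": [-0.005, 0.003, 0.106], "turn": 0},
  {"hand": 1, "slide": [-0.005, 0.003, 0.106], "turn": 0},
  {"hand": 1, "slide": [-0.005, 0.003, 0.106], "turn": 0},
  {"hand": 1, "slide": [-0.005, 0.003, 0.106], "turn": 0},
  {"hand": 1, "slide": [-0.005, 0.003, 0.106], "turn": 0},
])

```text
time_s: 47.05
position: [568.9, -48.7, -18.0]
tcp_rot: [0.679, 0.733, -0.0, -0.019]
contact_force: [-0.7, 0.0, -2.2]
opening: 55.4
grip_force: 64.4
```

carry_out([
  {"hand": -0.5, "slide": [0, 0, 0], "turn": 0},
  {"hand": -0.5, "slide": [0, 0, 0], "turn": 0},
  {"hand": -0.5, "slide": [0, 0, 0], "turn": 0},
  {"hand": -0.5, "slide": [0, 0, 0], "turn": 0},
  {"hand": -0.5, "slide": [0, 0, -0.1], "turn": 0},
  {"hand": -0.5, "slide": [0, 0, -0.2], "turn": 0},
  {"hand": -1, "slide": [0, 0, -1], "turn": 0},
  {"hand": -1, "slide": [0, 0, -1], "turn": 0},
  {"hand": -1, "slide": [0, 0, -1], "turn": 0},
  {"hand": -1, "slide": [0, 0, -1], "turn": 0},
])

```text
time_s: 47.88
position: [574.3, -54.4, 200.5]
tcp_rot: [0.68, 0.733, -0.0, -0.019]
contact_force: [1.3, 0.1, -0.4]
opening: 85.4
grip_force: 0.0
```

carry_out([
  {"hand": -1, "slide": [0, 0, -0.4], "turn": 0},
  {"hand": -1, "slide": [0, 0, -0.4], "turn": 0},
  {"hand": -1, "slide": [0, 0, -0.4], "turn": 0},
  {"hand": -1, "slide": [0, 0, -0.4], "turn": 0},
  {"hand": -1, "slide": [0, 0, -0.4], "turn": 0},
  {"hand": -1, "slide": [0, 0, -0.4], "turn": 0},
  {"hand": -1, "slide": [0, 0, -0.4], "turn": 0},
  {"hand": -1, "slide": [0, 0, -0.4], "turn": 0},
  {"hand": -1, "slide": [0, 0, -0.4], "turn": 0},
  {"hand": -1, "slide": [0, 0, -0.4], "turn": 0},
])

```text
time_s: 48.72
position: [577.4, -56.7, 297.5]
tcp_rot: [0.679, 0.733, -0.001, -0.019]
contact_force: [-0.2, -0.1, 0.7]
opening: 85.5
grip_force: 0.0
```

Run:
```python
from h import *
for i in range(3): viewer.camera('scene')
im,p,T=grab('wrist')
o=ortho(im,p,T,34,380,760,-300,220,.5)
sc=viewer.camera('scene')
cv2.imwrite('pics/w12.png',np.hstack([cv2.resize(o,(500,365)),cv2.resize(sc[150:296,180:280+0],(250,365))]))
o=ortho(im,p,T,82,380,760,-300,220,.5);r=[b for b in blobs(o,*RED,760,220,.5,200)];print(r)
a=.076;togo(570.1-112*np.sin(a),-69.6+112*np.cos(a),22,a)
```

```text
[(562.2, 40.4, 53.0, 16.9, np.float32(0.079), 832)]
t 48.9667 pos [577.568 -56.775 298.094] yaw 1.6469297336962734 j [-0.337  0.457  0.68   1.418 -0.302  1.402  0.43 ] slide [ 0.369 -0.004  1.115] turn -3.14132583978704
```

View pics/w12.png

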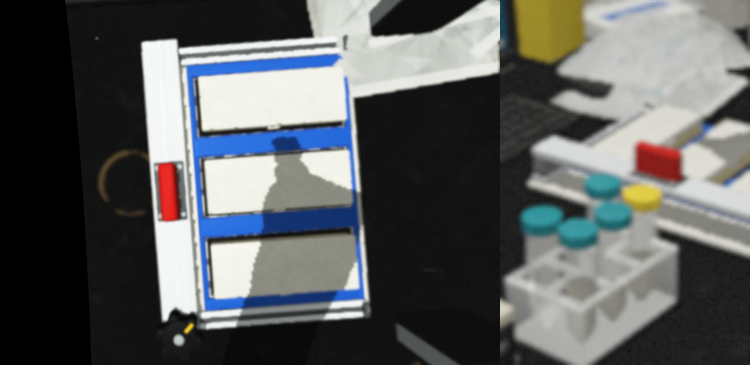

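All three boxes lie flat in their bays. The bar is still at its open stop. I'll turn to yaw about 3.2 over the red grip, which leaves joint 7 room for the knob later.

carry_out([
  {"hand": -1, "slide": [0.4, -0.034, 0], "turn": -1},
  {"hand": -1, "slide": [0.4, -0.034, 0], "turn": -1},
  {"hand": -1, "slide": [0.4, -0.034, 0], "turn": -1},
  {"hand": -1, "slide": [0.4, -0.034, 0], "turn": -1},
  {"hand": -1, "slide": [0.4, -0.034, 0], "turn": -1},
  {"hand": -1, "slide": [0.4, -0.034, 0], "turn": -1},
  {"hand": -1, "slide": [0.4, -0.034, 0], "turn": -1},
  {"hand": -1, "slide": [0.4, -0.034, 0], "turn": -1},
  {"hand": -1, "slide": [0.4, -0.034, 0], "turn": -1},
  {"hand": -1, "slide": [0.4, -0.034, 0], "turn": -1},
])

```text
time_s: 49.8
position: [561.5, 41.7, 301.1]
tcp_rot: [0.478, 0.878, 0.004, -0.018]
contact_force: [0.2, 0.1, -0.3]
opening: 85.4
grip_force: 0.0
```

carry_out([
  {"hand": -1, "slide": [0, 0, 0], "turn": -1},
  {"hand": -1, "slide": [0, 0, 0], "turn": -1},
  {"hand": -1, "slide": [0, 0, 0], "turn": -1},
  {"hand": -1, "slide": [0, 0, 0], "turn": -1},
  {"hand": -1, "slide": [0, 0, 0], "turn": -1},
  {"hand": -1, "slide": [0, 0, 0], "turn": -1},
  {"hand": -1, "slide": [0, 0, 0], "turn": -1},
  {"hand": -1, "slide": [0, 0, 0], "turn": -1},
  {"hand": -1, "slide": [0, 0, 0], "turn": -1},
  {"hand": -1, "slide": [0, 0, 0], "turn": -1},
])

```text
time_s: 50.63
position: [561.5, 42.3, 301.1]
tcp_rot: [0.245, 0.969, 0.009, -0.017]
contact_force: [-0.6, -0.1, 0.6]
opening: 85.4
grip_force: 0.0
```

carry_out([
  {"hand": -1, "slide": [0, 0, 0], "turn": -1},
  {"hand": -1, "slide": [0, 0, 0], "turn": -1},
  {"hand": -1, "slide": [0, 0, 0], "turn": -1},
  {"hand": -1, "slide": [0, 0, 0], "turn": -1},
  {"hand": -1, "slide": [0, 0, 0], "turn": -1},
  {"hand": -1, "slide": [0, 0, 0], "turn": -1},
  {"hand": -1, "slide": [0, 0, 0], "turn": -1},
  {"hand": -1, "slide": [0, 0, 0], "turn": -1},
  {"hand": -1, "slide": [0, 0, 0], "turn": -1},
  {"hand": -1, "slide": [0, 0, 0], "turn": -1},
])

```text
time_s: 51.47
position: [561.5, 42.4, 301.1]
tcp_rot: [-0.002, 1.0, 0.013, -0.014]
contact_force: [-0.1, 0.3, -0.5]
opening: 85.3
grip_force: 0.0
```

Run:
```python
from h import *
for i in range(4): viewer.camera('scene')
im,p,T=grab('wrist')
o=ortho(im,p,T,82,380,760,-300,220,.5);print(blobs(o,*RED,760,220,.5,200))
s,pos,r=st(); print(r[:,2])
off=-r[:,2]*40; a=.076
togo(570.1-112*np.sin(a)-off[0],-69.6+112*np.cos(a)-off[1],60,a)
```

```text
[(559.3, 41.4, 55.6, 15.8, np.float32(0.069), 795)]
[-0.028  0.025 -0.999]
t 51.7167 pos [561.489  42.294 301.165] yaw -3.135756062265321 j [-0.305  0.371  0.314  1.459 -0.141  1.358  1.599] slide [-0.023 -0.021  0.964] turn -0.14032681735105612
```

carry_out([
  {"hand": -1, "slide": [-0.023, -0.021, 0.3], "turn": -0.14},
  {"hand": -1, "slide": [-0.023, -0.021, 0.9], "turn": -0.14},
  {"hand": -1, "slide": [-0.023, -0.021, 0.9], "turn": -0.14},
  {"hand": -1, "slide": [-0.023, -0.021, 0.9], "turn": -0.14},
  {"hand": -1, "slide": [-0.023, -0.021, 0.9], "turn": -0.14},
  {"hand": -1, "slide": [-0.023, -0.021, 0.9], "turn": -0.14},
  {"hand": -1, "slide": [-0.023, -0.021, 0.9], "turn": -0.14},
  {"hand": -1, "slide": [-0.023, -0.021, 0.9], "turn": -0.14},
  {"hand": -1, "slide": [-0.023, -0.021, 0.9], "turn": -0.14},
  {"hand": -1, "slide": [-0.023, -0.021, 0.9], "turn": -0.14},
])

```text
time_s: 52.55
position: [562.5, 42.7, 78.1]
tcp_rot: [-0.038, 0.999, 0.013, -0.012]
contact_force: [0.1, -0.1, 1.2]
opening: 85.3
grip_force: 0.0
```

Run:
```python
from h import *
for i in range(4): viewer.camera('scene')
s,pos,r=st(); off=-r[:,2]*40; a=.076
togo(570.1-112*np.sin(a)-off[0],-69.6+112*np.cos(a)-off[1],22,a)
```

```text
t 52.75 pos [561.622  42.82   77.262] yaw -3.0655946902399225 j [-0.259  0.56   0.247  1.805 -0.215  0.827  1.748] slide [-0.001 -0.005  0.221] turn -4.073300258866652e-06
```

carry_out([
  {"hand": -1, "slide": [0, -0.005, 0.08], "turn": 0},
  {"hand": -1, "slide": [0, -0.005, 0.15], "turn": 0},
  {"hand": -1, "slide": [0, -0.005, 0.2], "turn": 0},
  {"hand": -1, "slide": [0, -0.005, 0.22], "turn": 0},
  {"hand": -1, "slide": [0, -0.005, 0.22], "turn": 0},
  {"hand": -1, "slide": [0, -0.005, 0.22], "turn": 0},
  {"hand": 1, "slide": [0, -0.005, 0.22], "turn": 0},
  {"hand": 1, "slide": [0, -0.005, 0.22], "turn": 0},
  {"hand": 1, "slide": [0, -0.005, 0.22], "turn": 0},
  {"hand": 1, "slide": [0, -0.005, 0.22], "turn": 0},
])

```text
time_s: 53.58
position: [559.8, 43.0, 21.6]
tcp_rot: [-0.038, 0.999, 0.013, -0.013]
contact_force: [0.4, 0.1, -0.6]
opening: 38.7
grip_force: 0.0
```

carry_out([
  {"hand": 1, "slide": [0, 0, 0], "turn": 0},
  {"hand": 1, "slide": [0, 0, 0], "turn": 0},
  {"hand": 1, "slide": [0, 0, 0], "turn": 0},
  {"hand": 1, "slide": [0, 0, 0], "turn": 0},
  {"hand": 1, "slide": [0, 0, 0], "turn": 0},
  {"hand": 1, "slide": [0, 0, 0], "turn": 0},
  {"hand": 1, "slide": [0, 0, 0], "turn": 0},
  {"hand": 1, "slide": [0, 0, 0], "turn": 0},
  {"hand": 1, "slide": [0, 0, 0], "turn": 0},
  {"hand": 1, "slide": [0, 0, 0], "turn": 0},
])

```text
time_s: 54.42
position: [559.6, 43.1, 21.4]
tcp_rot: [-0.038, 0.999, 0.013, -0.013]
contact_force: [-1.5, 1.4, 4.9]
opening: 15.1
grip_force: 58.9
```

carry_out([
  {"hand": 1, "slide": [0, -0.02, 0], "turn": 0},
  {"hand": 1, "slide": [0, -0.05, 0], "turn": 0},
  {"hand": 1, "slide": [0, -0.08, 0], "turn": 0},
  {"hand": 1, "slide": [0, -0.11, 0], "turn": 0},
  {"hand": 1, "slide": [0, -0.14, 0], "turn": 0},
  {"hand": 1, "slide": [0, -0.17, 0], "turn": 0},
  {"hand": 1, "slide": [0, -0.2, 0], "turn": 0},
  {"hand": 1, "slide": [0, -0.22, 0], "turn": 0},
  {"hand": 1, "slide": [0, -0.24, 0], "turn": 0},
  {"hand": 1, "slide": [0, -0.24, 0], "turn": 0},
])

```text
time_s: 55.25
position: [564.3, -17.9, 21.4]
tcp_rot: [-0.038, 0.999, 0.013, -0.013]
contact_force: [-5.3, 0.1, 19.5]
opening: 15.1
grip_force: 61.0
```

carry_out([
  {"hand": 1, "slide": [0, -0.01, 0], "turn": 0},
  {"hand": 1, "slide": [0, -0.012, 0], "turn": 0},
  {"hand": 1, "slide": [0, -0.014, 0], "turn": 0},
  {"hand": 1, "slide": [0, -0.016, 0], "turn": 0},
  {"hand": 1, "slide": [0, -0.016, 0], "turn": 0},
  {"hand": 1, "slide": [0, -0.016, 0], "turn": 0},
  {"hand": 1, "slide": [0, -0.016, 0], "turn": 0},
  {"hand": 1, "slide": [0, -0.016, 0], "turn": 0},
  {"hand": 1, "slide": [0, -0.016, 0], "turn": 0},
  {"hand": 1, "slide": [0, -0.016, 0], "turn": 0},
])

```text
time_s: 56.08
position: [564.4, -18.6, 21.4]
tcp_rot: [-0.039, 0.999, 0.015, -0.013]
contact_force: [-5.8, 7.2, 22.5]
opening: 15.1
grip_force: 63.1
```

carry_out([
  {"hand": 1, "slide": [0, 0, -0.006], "turn": 0},
  {"hand": 1, "slide": [0, -0.01, -0.006], "turn": 0},
  {"hand": 1, "slide": [0, -0.01, -0.006], "turn": 0},
  {"hand": 1, "slide": [0, -0.01, -0.006], "turn": 0},
  {"hand": 1, "slide": [0, -0.01, -0.006], "turn": 0},
  {"hand": 1, "slide": [0, -0.01, -0.006], "turn": 0},
  {"hand": 1, "slide": [0, -0.01, -0.006], "turn": 0},
  {"hand": 1, "slide": [0, -0.01, -0.006], "turn": 0},
  {"hand": 1, "slide": [0, -0.01, -0.006], "turn": 0},
  {"hand": 1, "slide": [0, -0.01, -0.006], "turn": 0},
])

```text
time_s: 56.92
position: [564.3, -18.5, 21.4]
tcp_rot: [-0.04, 0.999, 0.016, -0.014]
contact_force: [-3.5, 12.4, 11.3]
opening: 15.3
grip_force: 63.3
```

The bar is closed against its stop. I'll release and go over the knob.

carry_out([
  {"hand": -1, "slide": [0, 0.03, 0], "turn": 0},
  {"hand": -1, "slide": [0, 0.03, 0], "turn": 0},
  {"hand": -1, "slide": [0, 0.03, 0], "turn": 0},
  {"hand": -1, "slide": [0, 0.03, 0], "turn": 0},
  {"hand": -1, "slide": [0, 0.03, -0.1], "turn": 0},
  {"hand": -1, "slide": [0, 0.03, -0.6], "turn": 0},
  {"hand": -1, "slide": [0, 0.03, -0.6], "turn": 0},
  {"hand": -1, "slide": [0, 0.03, -0.6], "turn": 0},
  {"hand": -1, "slide": [0, 0.03, -0.6], "turn": 0},
  {"hand": -1, "slide": [0, 0.03, -0.6], "turn": 0},
])

```text
time_s: 57.75
position: [569.8, -20.9, 173.5]
tcp_rot: [-0.037, 0.999, 0.013, -0.011]
contact_force: [-0.8, 1.0, -0.6]
opening: 85.6
grip_force: 0.0
```

carry_out([
  {"hand": -1, "slide": [0.54, -0.02, 0], "turn": 0},
  {"hand": -1, "slide": [0.54, -0.02, 0], "turn": 0},
  {"hand": -1, "slide": [0.54, -0.02, 0], "turn": 0},
  {"hand": -1, "slide": [0.54, -0.02, 0], "turn": 0},
  {"hand": -1, "slide": [0.54, -0.02, 0], "turn": 0},
  {"hand": -1, "slide": [0.54, -0.02, 0], "turn": 0},
  {"hand": -1, "slide": [0.54, -0.02, 0], "turn": 0},
  {"hand": -1, "slide": [0.54, -0.02, 0], "turn": 0},
  {"hand": -1, "slide": [0.54, -0.02, 0], "turn": 0},
  {"hand": -1, "slide": [0.54, -0.02, 0], "turn": 0},
])

```text
time_s: 58.58
position: [434.6, -34.9, 173.8]
tcp_rot: [-0.038, 0.999, 0.013, -0.014]
contact_force: [0.1, -0.6, 0.3]
opening: 85.0
grip_force: 0.0
```

Run:
```python
from h import *
for i in range(4): viewer.camera('scene')
im,p,T=grab('wrist')
o=ortho(im,p,T,79,360,620,-170,110,.5); cv2.imwrite('pics/w13.png',o)
print('red',blobs(o,*RED,620,110,.5,200))
m=cv2.inRange(cv2.cvtColor(o,cv2.COLOR_BGR2HSV),(22,120,100),(35,255,255)); ys,xs=np.nonzero(m); print('yellow',620-ys.mean()/2,110-xs.mean()/2,len(xs))
s,pos,r=st(); off=-r[:,2]*40; print(off)
togo(428.7-off[0],-30.2-off[1],60,.076)
```

```text
red [(555.4, -21.3, 65.2, 16.1, np.float32(0.081), 922)]
yellow 439.24285714285713 -40.071428571428584 105
[ 1.133 -1.02  39.971]
t 58.8333 pos [434.08  -34.942 174.138] yaw -3.0654754386050937 j [-0.182  0.267  0.294  1.984 -0.123  0.936  1.824] slide [0.012 0.012 0.458] turn 0.0002344299693985974
```

View pics/w13.png

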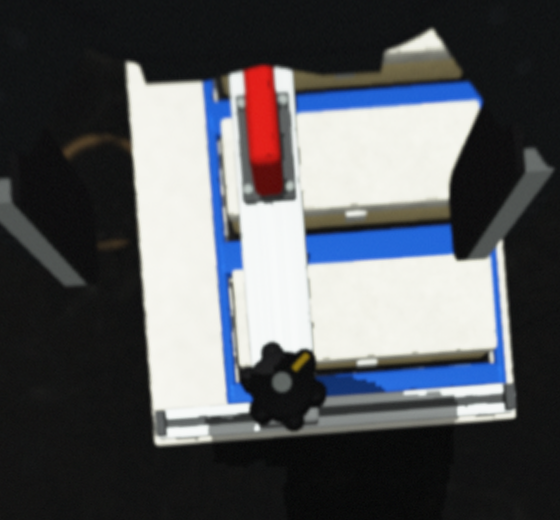

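The knob centre is at orthophoto pixel (283,384), i.e. (428,-31.5), which matches the model. Its mark points to (303,361). I'll pre-turn clockwise for range, then descend and grip.

carry_out([
  {"hand": -1, "slide": [0.013, 0.01, 0], "turn": 1},
  {"hand": -1, "slide": [0.013, 0.01, 0], "turn": 1},
  {"hand": -1, "slide": [0.013, 0.01, 0], "turn": 1},
  {"hand": -1, "slide": [0.013, 0.01, 0], "turn": 1},
  {"hand": -1, "slide": [0.013, 0.01, 0.1], "turn": 1},
  {"hand": -1, "slide": [0.013, 0.01, 0.4], "turn": 1},
  {"hand": -1, "slide": [0.013, 0.01, 0.4], "turn": 1},
  {"hand": -1, "slide": [0.013, 0.01, 0.4], "turn": 1},
  {"hand": -1, "slide": [0.013, 0.01, 0.4], "turn": 1},
  {"hand": -1, "slide": [0.013, 0.01, 0.4], "turn": 1},
])

```text
time_s: 59.67
position: [428.7, -30.5, 75.7]
tcp_rot: [0.211, 0.977, 0.01, -0.016]
contact_force: [0.1, 0.7, 0.6]
opening: 85.5
grip_force: 0.0
```

Run:
```python
from h import *
for i in range(4): viewer.camera('scene')
s,pos,r=st(); off=-r[:,2]*40
togo(428.4-off[0],-30.8-off[1],21,.076)
```

```text
t 59.8667 pos [428.97  -30.283  75.968] yaw 2.7175298899447085 j [-0.214  0.408  0.346  2.138 -0.259  0.662  1.462] slide [-0.001 -0.004  0.22 ] turn -1.0001255272901695
```

carry_out([
  {"hand": -1, "slide": [0, -0.004, 0.08], "turn": 0},
  {"hand": -1, "slide": [0, -0.004, 0.15], "turn": 0},
  {"hand": -1, "slide": [0, -0.004, 0.2], "turn": 0},
  {"hand": -1, "slide": [0, -0.004, 0.22], "turn": 0},
  {"hand": -1, "slide": [0, -0.004, 0.22], "turn": 0},
  {"hand": -1, "slide": [0, -0.004, 0.22], "turn": 0},
  {"hand": -1, "slide": [0, -0.004, 0.22], "turn": 0},
  {"hand": 1, "slide": [0, -0.004, 0.22], "turn": 0},
  {"hand": 1, "slide": [0, -0.004, 0.22], "turn": 0},
  {"hand": 1, "slide": [0, -0.004, 0.22], "turn": 0},
])

```text
time_s: 60.7
position: [426.1, -29.6, 19.9]
tcp_rot: [0.21, 0.977, 0.01, -0.016]
contact_force: [-0.5, 1.0, -0.1]
opening: 51.5
grip_force: 0.0
```

carry_out([
  {"hand": 1, "slide": [0, 0, 0], "turn": 0},
  {"hand": 1, "slide": [0, 0, 0], "turn": 0},
  {"hand": 1, "slide": [0, 0, 0], "turn": 0},
  {"hand": 1, "slide": [0, 0, 0], "turn": 0},
  {"hand": 1, "slide": [0, 0, 0], "turn": 0},
  {"hand": 1, "slide": [0, 0, 0], "turn": 0},
  {"hand": 1, "slide": [0, 0, 0], "turn": 0},
  {"hand": 1, "slide": [0, 0, 0], "turn": 0},
  {"hand": 1, "slide": [0, 0, 0], "turn": 0},
  {"hand": 1, "slide": [0, 0, 0], "turn": 0},
])

```text
time_s: 61.53
position: [426.7, -28.5, 20.5]
tcp_rot: [0.21, 0.977, 0.01, -0.016]
contact_force: [-1.4, 4.3, 13.8]
opening: 43.1
grip_force: 58.9
```

Run:
```python
from h import *
s,pos,r=st(); print(pos,np.arctan2(r[1,0],r[0,0]),s['joint_pos'],s['wrist_torque'],s['contact_force'],s['opening'],s['grip_force'])
```

```text
[426.677 -28.508  20.477] 2.718380723943948 [-0.162  0.502  0.28   2.201 -0.331  0.507  1.528] [ 1.032  0.204 -0.085] [-1.351  4.312 13.811] 43.07910730346351 58.88624131679535
```

carry_out([
  {"hand": 1, "slide": [0, 0, 0], "turn": -0.1},
  {"hand": 1, "slide": [0, 0, 0], "turn": -0.2},
  {"hand": 1, "slide": [0, 0, 0], "turn": -0.3},
  {"hand": 1, "slide": [0, 0, 0], "turn": -0.4},
  {"hand": 1, "slide": [0, 0, 0], "turn": -0.5},
  {"hand": 1, "slide": [0, 0, 0], "turn": -0.6},
  {"hand": 1, "slide": [0, 0, 0], "turn": -0.7},
  {"hand": 1, "slide": [0, 0, 0], "turn": -0.8},
  {"hand": 1, "slide": [0, 0, 0], "turn": -0.8},
  {"hand": 1, "slide": [0, 0, 0], "turn": -0.8},
])

```text
time_s: 62.37
position: [426.5, -29.3, 20.5]
tcp_rot: [0.012, 1.0, 0.013, -0.013]
contact_force: [-0.5, 2.2, 13.3]
opening: 43.0
grip_force: 58.9
```

```bash
cat > q.py <<'E'
from h import *
s,pos,r=st(); print(pos,'yaw',np.arctan2(r[1,0],r[0,0]),'j7',s['joint_pos'][6],s['wrist_torque'],s['contact_force'],s['opening'],s['grip_force'])
E
python3 q.py
```

```text
[426.534 -29.335  20.469] yaw 3.11858685934068 j7 1.8027042593063503 [0.232 0.359 0.057] [-0.532  2.165 13.294] 42.95451646198617 58.8942950963974
```

carry_out([
  {"hand": 1, "slide": [0, 0, 0], "turn": -0.1},
  {"hand": 1, "slide": [0, 0, 0], "turn": -0.2},
  {"hand": 1, "slide": [0, 0, 0], "turn": -0.3},
  {"hand": 1, "slide": [0, 0, 0], "turn": -0.4},
  {"hand": 1, "slide": [0, 0, 0], "turn": -0.5},
  {"hand": 1, "slide": [0, 0, 0], "turn": -0.6},
  {"hand": 1, "slide": [0, 0, 0], "turn": -0.6},
  {"hand": 1, "slide": [0, 0, 0], "turn": -0.6},
  {"hand": 1, "slide": [0, 0, 0], "turn": -0.6},
  {"hand": 1, "slide": [0, 0, 0], "turn": -0.6},
])

```text
time_s: 63.2
position: [426.6, -29.9, 20.5]
tcp_rot: [-0.137, 0.99, 0.014, -0.011]
contact_force: [-1.6, 1.2, 12.8]
opening: 42.6
grip_force: 59.0
```

```bash
python3 q.py
```

```text
[426.632 -29.928  20.47 ] yaw -2.865417488944538 j7 2.0074227435000442 [-0.411  0.243  0.046] [-1.578  1.161 12.766] 42.57973887288375 58.98446023464203
```

carry_out([
  {"hand": 1, "slide": [0, 0, 0], "turn": -0.08},
  {"hand": 1, "slide": [0, 0, 0], "turn": -0.16},
  {"hand": 1, "slide": [0, 0, 0], "turn": -0.24},
  {"hand": 1, "slide": [0, 0, 0], "turn": -0.3},
  {"hand": 1, "slide": [0, 0, 0], "turn": -0.3},
  {"hand": 1, "slide": [0, 0, 0], "turn": -0.3},
  {"hand": 1, "slide": [0, 0, 0], "turn": -0.3},
  {"hand": 1, "slide": [0, 0, 0], "turn": -0.3},
  {"hand": 1, "slide": [0, 0, 0], "turn": -0.3},
  {"hand": 1, "slide": [0, 0, 0], "turn": -0.3},
])

```text
time_s: 64.03
position: [426.7, -30.3, 20.5]
tcp_rot: [-0.209, 0.978, 0.015, -0.01]
contact_force: [-1.2, -0.1, 13.0]
opening: 43.0
grip_force: 63.1
```

```bash
python3 q.py
```

```text
[426.736 -30.251  20.479] yaw -2.7201709626734516 j7 2.1079757074100383 [-0.49   0.158 -1.345] [-1.19  -0.104 13.004] 43.015928145229765 63.09288740158081
```

The counter-clockwise stop is reached (1.3 N m against 0.05 before, after 0.84 rad). Now clockwise.

carry_out([
  {"hand": 1, "slide": [0, 0, 0], "turn": 0.12},
  {"hand": 1, "slide": [0, 0, 0], "turn": 0.24},
  {"hand": 1, "slide": [0, 0, 0], "turn": 0.36},
  {"hand": 1, "slide": [0, 0, 0], "turn": 0.48},
  {"hand": 1, "slide": [0, 0, 0], "turn": 0.6},
  {"hand": 1, "slide": [0, 0, 0], "turn": 0.72},
  {"hand": 1, "slide": [0, 0, 0], "turn": 0.84},
  {"hand": 1, "slide": [0, 0, 0], "turn": 0.96},
  {"hand": 1, "slide": [0, 0, 0], "turn": 1},
  {"hand": 1, "slide": [0, 0, 0], "turn": 1},
])

```text
time_s: 64.87
position: [426.5, -29.2, 20.5]
tcp_rot: [0.038, 0.999, 0.012, -0.014]
contact_force: [-1.8, 2.1, 13.5]
opening: 43.1
grip_force: 59.5
```

carry_out([
  {"hand": 1, "slide": [0, 0, 0], "turn": 0.12},
  {"hand": 1, "slide": [0, 0, 0], "turn": 0.24},
  {"hand": 1, "slide": [0, 0, 0], "turn": 0.36},
  {"hand": 1, "slide": [0, 0, 0], "turn": 0.48},
  {"hand": 1, "slide": [0, 0, 0], "turn": 0.6},
  {"hand": 1, "slide": [0, 0, 0], "turn": 0.72},
  {"hand": 1, "slide": [0, 0, 0], "turn": 0.84},
  {"hand": 1, "slide": [0, 0, 0], "turn": 0.96},
  {"hand": 1, "slide": [0, 0, 0], "turn": 1},
  {"hand": 1, "slide": [0, 0, 0], "turn": 1},
])

```text
time_s: 65.7
position: [426.9, -28.2, 20.5]
tcp_rot: [0.283, 0.959, 0.009, -0.016]
contact_force: [-0.6, 5.0, 14.9]
opening: 42.9
grip_force: 59.6
```

```bash
python3 q.py
```

```text
[426.899 -28.204  20.519] yaw 2.567274719750356 j7 1.4244517875838545 [ 1.385  0.03  -0.078] [-0.572  5.034 14.892] 42.93547578553712 59.55347299575806
```

carry_out([
  {"hand": 1, "slide": [0, 0, 0], "turn": 0.12},
  {"hand": 1, "slide": [0, 0, 0], "turn": 0.24},
  {"hand": 1, "slide": [0, 0, 0], "turn": 0.36},
  {"hand": 1, "slide": [0, 0, 0], "turn": 0.48},
  {"hand": 1, "slide": [0, 0, 0], "turn": 0.6},
  {"hand": 1, "slide": [0, 0, 0], "turn": 0.72},
  {"hand": 1, "slide": [0, 0, 0], "turn": 0.84},
  {"hand": 1, "slide": [0, 0, 0], "turn": 0.96},
  {"hand": 1, "slide": [0, 0, 0], "turn": 1},
  {"hand": 1, "slide": [0, 0, 0], "turn": 1},
])

```text
time_s: 66.53
position: [427.8, -27.5, 20.5]
tcp_rot: [0.511, 0.859, 0.006, -0.018]
contact_force: [0.9, 6.9, 11.9]
opening: 43.3
grip_force: 59.7
```

carry_out([
  {"hand": 1, "slide": [0, 0, 0], "turn": 0.12},
  {"hand": 1, "slide": [0, 0, 0], "turn": 0.24},
  {"hand": 1, "slide": [0, 0, 0], "turn": 0.36},
  {"hand": 1, "slide": [0, 0, 0], "turn": 0.48},
  {"hand": 1, "slide": [0, 0, 0], "turn": 0.6},
  {"hand": 1, "slide": [0, 0, 0], "turn": 0.72},
  {"hand": 1, "slide": [0, 0, 0], "turn": 0.84},
  {"hand": 1, "slide": [0, 0, 0], "turn": 0.96},
  {"hand": 1, "slide": [0, 0, 0], "turn": 1},
  {"hand": 1, "slide": [0, 0, 0], "turn": 1},
])

```text
time_s: 67.37
position: [429.0, -27.5, 20.6]
tcp_rot: [0.708, 0.706, 0.002, -0.018]
contact_force: [2.9, 9.0, 8.7]
opening: 43.0
grip_force: 60.1
```

```bash
python3 q.py; python3 -c "
from h import *
print(st()[0]['joint_pos'])"
```

```text
[428.956 -27.455  20.589] yaw 1.567547263705027 j7 0.7252329258885373 [ 2.12  -2.017 -0.18 ] [2.923 8.959 8.697] 43.01150384407379 60.08894205093384
[-0.387  0.567  0.623  2.202 -0.647  0.592  0.725]
```

carry_out([
  {"hand": 1, "slide": [0, 0, 0], "turn": 0.12},
  {"hand": 1, "slide": [0, 0, 0], "turn": 0.24},
  {"hand": 1, "slide": [0, 0, 0], "turn": 0.36},
  {"hand": 1, "slide": [0, 0, 0], "turn": 0.48},
  {"hand": 1, "slide": [0, 0, 0], "turn": 0.6},
  {"hand": 1, "slide": [0, 0, 0], "turn": 0.72},
  {"hand": 1, "slide": [0, 0, 0], "turn": 0.84},
  {"hand": 1, "slide": [0, 0, 0], "turn": 0.96},
  {"hand": 1, "slide": [0, 0, 0], "turn": 1},
  {"hand": 1, "slide": [0, 0, 0], "turn": 1},
])

```text
time_s: 68.2
position: [430.0, -28.0, 20.6]
tcp_rot: [0.861, 0.509, -0.002, -0.017]
contact_force: [5.7, 8.5, 6.9]
opening: 42.8
grip_force: 60.4
```

```bash
python3 q.py; python3 -c "
from h import *
print(st()[0]['joint_pos'])"
```

```text
[429.999 -27.978  20.585] yaw 1.0677330085994983 j7 0.36310715542433525 [ 1.38  -2.778 -0.116] [5.685 8.479 6.927] 42.837728292782174 60.418535470962524
[-0.473  0.613  0.773  2.201 -0.768  0.653  0.363]
```

carry_out([
  {"hand": 1, "slide": [0, 0, 0], "turn": 0.12},
  {"hand": 1, "slide": [0, 0, 0], "turn": 0.24},
  {"hand": 1, "slide": [0, 0, 0], "turn": 0.36},
  {"hand": 1, "slide": [0, 0, 0], "turn": 0.48},
  {"hand": 1, "slide": [0, 0, 0], "turn": 0.6},
  {"hand": 1, "slide": [0, 0, 0], "turn": 0.72},
  {"hand": 1, "slide": [0, 0, 0], "turn": 0.84},
  {"hand": 1, "slide": [0, 0, 0], "turn": 0.96},
  {"hand": 1, "slide": [0, 0, 0], "turn": 1},
  {"hand": 1, "slide": [0, 0, 0], "turn": 1},
])

```text
time_s: 69.03
position: [430.5, -28.9, 20.6]
tcp_rot: [0.96, 0.28, -0.006, -0.015]
contact_force: [7.0, 7.6, 5.3]
opening: 42.9
grip_force: 60.6
```

carry_out([
  {"hand": 1, "slide": [0, 0, 0], "turn": 0.12},
  {"hand": 1, "slide": [0, 0, 0], "turn": 0.24},
  {"hand": 1, "slide": [0, 0, 0], "turn": 0.36},
  {"hand": 1, "slide": [0, 0, 0], "turn": 0.48},
  {"hand": 1, "slide": [0, 0, 0], "turn": 0.6},
  {"hand": 1, "slide": [0, 0, 0], "turn": 0.72},
  {"hand": 1, "slide": [0, 0, 0], "turn": 0.84},
  {"hand": 1, "slide": [0, 0, 0], "turn": 0.96},
  {"hand": 1, "slide": [0, 0, 0], "turn": 1},
  {"hand": 1, "slide": [0, 0, 0], "turn": 1},
])

```text
time_s: 69.87
position: [429.8, -29.6, 20.1]
tcp_rot: [0.999, 0.034, -0.011, -0.013]
contact_force: [7.8, 3.5, -0.9]
opening: 42.6
grip_force: 62.3
```

```bash
python3 q.py; python3 -c "
from h import *
print(st()[0]['joint_pos'])"
```

```text
[429.803 -29.584  20.055] yaw 0.06778335683595973 j7 -0.4012435244050711 [-0.03  -2.362 -0.142] [ 7.784  3.466 -0.88 ] 42.63576162832811 62.33159422874451
[-0.608  0.74   1.055  2.203 -0.961  0.821 -0.401]
```

carry_out([
  {"hand": 1, "slide": [0, 0, 0], "turn": 0.1},
  {"hand": 1, "slide": [0, 0, 0], "turn": 0.2},
  {"hand": 1, "slide": [0, 0, 0], "turn": 0.3},
  {"hand": 1, "slide": [0, 0, 0], "turn": 0.4},
  {"hand": 1, "slide": [0, 0, 0], "turn": 0.5},
  {"hand": 1, "slide": [0, 0, 0], "turn": 0.6},
  {"hand": 1, "slide": [0, 0, 0], "turn": 0.7},
  {"hand": 1, "slide": [0, 0, 0], "turn": 0.8},
  {"hand": 1, "slide": [0, 0, 0], "turn": 0.9},
  {"hand": 1, "slide": [0, 0, 0], "turn": 0.9},
])

```text
time_s: 70.7
position: [429.6, -30.0, 20.0]
tcp_rot: [0.981, -0.191, -0.013, -0.01]
contact_force: [8.5, 1.9, -2.3]
opening: 42.9
grip_force: 62.4
```

```bash
python3 q.py; python3 -c "
from h import *
print(st()[0]['joint_pos'])"
```

```text
[429.62  -30.034  20.02 ] yaw -0.3840874398503631 j7 -0.767314410054761 [-0.124 -2.181 -0.147] [ 8.532  1.908 -2.322] 42.88459698712002 62.41941690444946
[-0.648  0.808  1.169  2.203 -1.026  0.911 -0.767]
```

carry_out([
  {"hand": 1, "slide": [0, 0, 0], "turn": 0.08},
  {"hand": 1, "slide": [0, 0, 0], "turn": 0.16},
  {"hand": 1, "slide": [0, 0, 0], "turn": 0.22},
  {"hand": 1, "slide": [0, 0, 0], "turn": 0.26},
  {"hand": 1, "slide": [0, 0, 0], "turn": 0.3},
  {"hand": 1, "slide": [0, 0, 0], "turn": 0.3},
  {"hand": 1, "slide": [0, 0, 0], "turn": 0.3},
  {"hand": 1, "slide": [0, 0, 0], "turn": 0.3},
  {"hand": 1, "slide": [0, 0, 0], "turn": 0.3},
  {"hand": 1, "slide": [0, 0, 0], "turn": 0.3},
])

```text
time_s: 71.53
position: [429.5, -30.1, 20.0]
tcp_rot: [0.965, -0.262, -0.014, -0.008]
contact_force: [8.6, 0.5, -3.2]
opening: 42.3
grip_force: 61.4
```

```bash
python3 q.py
```

```text
[429.519 -30.112  20.037] yaw -0.529087636941674 j7 -0.8881963107959527 [-0.391 -2.08   0.799] [ 8.59   0.471 -3.186] 42.30016905539657 61.35349094867706
```

The tight stop is reached (4.09 rad turned, torque reversed to 0.8 N m). I'll release, rise and check everything.

carry_out([
  {"hand": 1, "slide": [0, 0, 0], "turn": 0.06},
  {"hand": 1, "slide": [0, 0, 0], "turn": 0.06},
  {"hand": -1, "slide": [0, 0, 0], "turn": 0.06},
  {"hand": -1, "slide": [0, 0, 0], "turn": 0.06},
  {"hand": -1, "slide": [0, 0, 0], "turn": 0.06},
  {"hand": -1, "slide": [0, 0, 0], "turn": 0.06},
  {"hand": -1, "slide": [0, 0, 0], "turn": 0.06},
  {"hand": -1, "slide": [0, 0, -0.1], "turn": 0.06},
  {"hand": -1, "slide": [0, 0, -0.3], "turn": 0.06},
  {"hand": -1, "slide": [0, 0, -0.45], "turn": 0.06},
])

```text
time_s: 72.37
position: [427.3, -32.9, 127.9]
tcp_rot: [0.96, -0.278, -0.019, -0.007]
contact_force: [0.5, 0.7, -0.5]
opening: 85.6
grip_force: 0.0
```

carry_out([
  {"hand": -1, "slide": [0, 0, -0.6], "turn": -0.9},
  {"hand": -1, "slide": [0, 0, -0.6], "turn": -0.9},
  {"hand": -1, "slide": [0, 0, -0.6], "turn": -0.9},
  {"hand": -1, "slide": [0, 0, -0.6], "turn": -0.9},
  {"hand": -1, "slide": [0, 0, -0.6], "turn": -0.9},
  {"hand": -1, "slide": [0, 0, -0.6], "turn": -0.9},
  {"hand": -1, "slide": [0, 0, -0.6], "turn": -0.9},
  {"hand": -1, "slide": [0, 0, -0.6], "turn": -0.9},
  {"hand": -1, "slide": [0, 0, -0.6], "turn": -0.9},
  {"hand": -1, "slide": [0, 0, -0.6], "turn": -0.9},
])

```text
time_s: 73.2
position: [432.6, -36.2, 276.7]
tcp_rot: [0.998, -0.057, -0.016, -0.012]
contact_force: [0.0, -0.5, -0.4]
opening: 85.3
grip_force: 0.0
```

Run:
```python
from h import *
for i in range(4): viewer.camera('scene')
im,p,T=grab('wrist'); s=st(); print(s[1])
c,m=fit_carrier(im,p,T,[570,-69.7,.076],0); 
o=ortho(im,p,T,79,360,740,-200,110,.5); cv2.imwrite('pics/w14.png',cv2.resize(o,(496,608))[:600])
for z in (79,):
  m=cv2.inRange(cv2.cvtColor(o,cv2.COLOR_BGR2HSV),(22,120,100),(35,255,255)); ys,xs=np.nonzero(m); print('yellow',740-ys.mean()/2,110-xs.mean()/2,len(xs))
o=ortho(im,p,T,82,360,740,-200,110,.5); r=blobs(o,*RED,740,110,.5,200); print(r)
if r:
  d=np.array(r[0][:2])-[570.1,-69.6]; print('grip local y',-d[0]*np.sin(.076)+d[1]*np.cos(.076))
print(nets.find_in('beaker','wrist')[:1]); viewer.camera('top'); print(nets.find_in('beaker','top')[:1])
```

```text
[432.974 -36.302 277.396]
yellow 418.35840707964604 -20.039823008849567 113
[(564.5, -21.1, 57.1, 16.4, np.float32(0.078), 842)]
grip local y 48.785189813793096
[{'rect': [0.0, 0.8, 29.6, 9.6], 'confidence': 0.66}]
[{'rect': [144.3, 150.3, 168.9, 174.8], 'confidence': 0.91}]
```

View pics/w14.png

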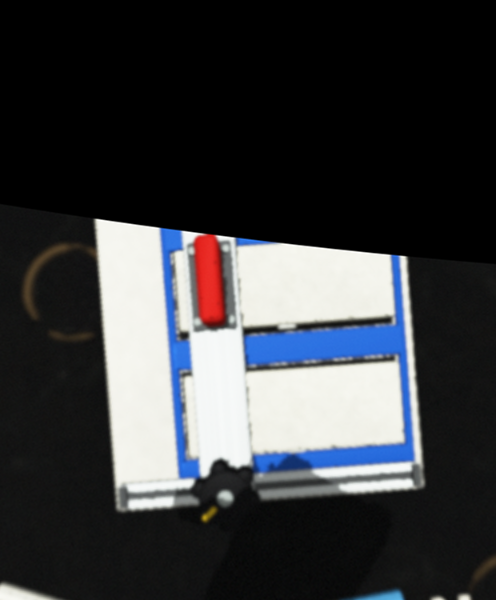

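The mark has moved to -0.73 − 3.15 rad as expected, the bar reads closed, and the boxes are under it with the gripper clear. Handing in.

```bash
python3 -c "
from workcell import bot
print(bot.job_done())"
```

```text
the job is handed in; nothing more can be done
None
```

I handed the job in at about 73 s of the 192 s; the hand-in returned no verdict. All three slide boxes are flat in their bays under the fully closed bar, the star knob was turned back to its stop and then tightened to the other stop, and the beaker was not touched.

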